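# Set up the counting scale and count out plaques

## Robot

A 6-joint arm with a two-finger parallel gripper is mounted at the origin on the work surface. World frame = base frame: x ahead of the robot, y to its left, z up, the work surface at z = 0. Lengths are in m, angles in rad, forces in N, time in s.
With the tool pointing down it reaches from about 0.425 to 0.95 m from the base axis. Payload 14.7 kg.
Tool frame: the origin (TCP) lies on the centre line of the jaws, within the pads' length; the fingertips stand 14 mm ahead of it and the grasp point (between the pads) lies 5 mm behind it; x points along the fingers, y is the direction in which the jaws open and shut, and the axes are right-handed (so a half turn about x gives the same grasp; the last joint's range is limited). The gripper opens to 85 mm and grips with 20 to 120 N. Pads are 22 mm wide; open, the fingers measure 114 mm over their backs; the gripper's body (76 mm by 85 mm) begins 54 mm behind the grasp point. The pads swing forward as they close: fully open they stand 13 mm farther back than shut.
Start: joints at [1.254, 0.48, 1.596, -0, 1.065, -0.047], TCP at [0.173, 0.626, 0.245] pointing down, gripper open.
Joint ranges: [-2.75, 2.75], [-0.82, 2.05], [0.23, 2.67], [-1.56, 4.7], [0.09, 2.69], [-2.92, 2.92]. Speed limits (rad/s): [1.89, 1.89, 2.39, 3.01, 3.01, 3.01].

## Interface

Orientations are given as [roll, pitch, yaw] about the fixed x, y, z axes, in that order (R = Rz(yaw) Ry(pitch) Rx(roll)).
In Python, from cell import telemetry, optics, ticket, models gives the robot as it stands.
- The arm moves only by the tool carry_out, never from a script. Its argument "moves" is a list that holds one entry, the list of rows, each a list of 5 numbers: the shift along the tool's x, y, z in mm, then the turn about the tool's x in degrees, then the finger opening in mm, from 0 to 85.4. In form: [[[x, y, z, turn, fingers], ...]]. A call has 1 to 20 rows; each row is the pose to reach, as a shift and turn from the pose commanded when the call began, along the tool's axes at that moment; what a row does not reach only later rows make up. A row lasts 1/12 s, in which the tool goes at most 41.7 mm and 7.16 degrees, less where a joint would pass 70% of its speed; a pose out of reach is approached as far as the arm can. A call with a gripper value outside its range is refused whole. The fingers move at their own pace and stop on an object; "squeeze" is the grip in N (left out, the last holds). Time passes only in rows, so rows that repeat a pose let the fingers close. It gives the time, the measured TCP pose, the force and the opening at its end, in the units of the state.
- telemetry.state(): the state, without advancing time (a new reading comes with each control period).
- optics.grab_frame(name): name is "scene" or "top" or "wrist"; returns (picture, depth): 384x512x3 uint8, blue, green, red; 384x512 float32, m along the optical axis (not along the pixel's ray), 0 where there is no reading.
- optics.camera_model(name): a dict with "vfov" (degrees; the focal length in pixels is half the picture's height over the tangent of half this angle, whatever the lens; pixels are square), "cx", "cy" (the principal point, pixels), "eye" and "attitude" of the camera in the world; the wrist camera has in their place "mount" (4x4, takes a point from camera to tool coordinates, whose origin is the TCP and whose axes are the tool frame's). Camera axes: x right, y up, looking along -z (the intrinsics and any distortion apply to the point x, -y, -z); pixel columns grow to the right and rows downward; lengths in m; the calibration is good to about 2 mm. A picture is of the moment at which its call begins: read the wrist's pose just before it. camera_model takes no time and is no camera call.
- ticket.close_job(): hands the job in, once; it reports no verdict.
Trained networks look in the newest picture that a camera, given by its name, has taken for a name from the list of things; names that differ only in an ending like _2 or _b are one class to them, and where a whole thing is asked for, a point or a joint stands for the part that bears it (a point fixed in the world has none). Each returns a list of dicts, best first, with "score" (0 to 1); they miss things now and then, are a little off and sometimes report something else, mostly with a low value. They report only what shows in the picture. A call takes as long as a camera call. They do not tell look-alikes from the thing itself.
- models.spot_in(query, camera): "bbox" ([left, top, width, height] in pixels, round what is visible of it).
- models.outline_of(query, camera): "pixels" (384x512 bool, what is visible of it) and "bbox" ([left, top, width, height] in pixels, round what is visible of it).
- models.place_of(query, camera): "point" ([column, row] in pixels: a listed point, or the origin of a listed thing).
The state is a dict: "time": time; "q": joint angles; "qvel": joint speeds; "joint_efforts": joint torques, N m; "position": TCP position; "orientation": TCP orientation; "ft_force": force on the tool from outside, world axes, zero at the start; "wrist_torque": the same for the moment, N m; "gripper_width": finger opening in m.
Only numpy, scipy, OpenCV 4.12 (cv2) and the standard library are available. Lean on these libraries where they do the work, as an engineer would, in place of code of your own. Each camera call takes 0.05 s, during which the arm holds its last target. There are 200 camera calls.

## Task

Get the counting scale ready and count out the loose plaques: lift the full pail off the scale by its handle, keeping it upright, stand it wholly on the green mat, then work the jammed yellow cup out of the square steel pot with a twisting pull and stand it upright on the scale's pan, with the pot left standing in its bay of the tray. With the empty cup on the pan, press the orange tare button fully down and let go, and only after that put every small plaque from the bench into the cup, which stays standing on the pan. Do not press the button while there are plaques in the cup, and leave the roll of tape, the glue bottle and the framed picture where they are.

Things in the scene. Friction and masses are not known exactly. Their poses are not given: they have to be found in the camera images.
- pail: full galvanised pail, 0.4-0.65 kg, on the scale's pan at the start. Base 84 mm across, rim 104 mm across, 85 mm high. Origin: centre of the underside, z up. Its rigid hoop handle spans over it along the pail's y
- pail_grip (a point): middle of the pail handle's straight top: a wooden round bar 14 mm thick, 56 mm long, along the pail's y, its centre line 150 mm above the pail's underside, over its axis; below it there is free room down to the rim. Axes as the pail's
- mat: round green rubber mat fixed to the bench, 160 mm across, 4 mm thick. Origin: centre of its underside, z up
- scale: bench counting scale, fixed, 260 mm (x) by 200 mm (y), grey housing 42 mm high, display and keys on its front (-x) part, steel pan behind. Origin: centre of the footprint on the bench, z up
- pan (a point): centre of the flat steel pan's upper face, 60 mm above the bench; the pan is 160 mm (along the scale's x) by 190 mm (y); axes as the scale's
- tare (a joint): travel of the orange tare button in m: 0 up, 0.005 fully down; springs back; 4 N presses it fully down
- tare_top (a point): centre of the round orange tare button's top face, 24 mm across, 59 mm above the bench on the front (-x, -y) part of the scale; it is pressed straight down
- tray: black organiser tray, fixed, 89 mm (x) by 178 mm (y), walls 28 mm high, floor 4 mm thick, two square bays 81 mm wide inside, centred 43.5 mm either side of the origin along y; the pot stands in the +y bay, pens lie in the other. Origin: centre of the footprint on the bench, z up
- pot: square dark steel pot, 77 x 77 mm, 66 mm high with the springy black rubber trim on its lip, floor 4 mm thick, 0.70 kg. It stands loose in the tray's +y bay, 2 mm play a side: the bay keeps it from turning but not from rising. Its trim grips the cup all round. Origin: centre of the underside, z up
- cup: round yellow plastic cup, 70 g, 90 mm high, 64 mm across above its shoulder (50 mm up), 55 mm below it; inside 57 mm wide at the mouth, 48 mm at the 4 mm floor. At the start it stands jammed upright in the pot, on the pot's floor, the top 28 mm showing above the lip. Origin: centre of the underside, z up
- cup_rim (a point): centre of the cup's mouth, 90 mm above its underside. The trim holds the cup with 10-15 N of friction: pulled straight, the pot comes up with it. Friction opposes the sliding direction, so turn the cup on its axis (either way) while drawing it up, 1 rad or more per 9 mm, and the pot stays down; after 12 mm the shoulder passes the trim and the cup is free
- plaque1: small dark-wood plaque, 32 x 24 x 12 mm, 13 g, lying flat on the bench with a coloured picture on top; may be absent. Origin: centre of its underside, x along the 32 mm side, y along the 24 mm side, z up through the picture
- plaque2: small dark-wood plaque, 32 x 24 x 12 mm, 13 g, lying flat on the bench with a coloured picture on top; may be absent. Origin: centre of its underside, x along the 32 mm side, y along the 24 mm side, z up through the picture
- plaque3: small dark-wood plaque, 32 x 24 x 12 mm, 13 g, lying flat on the bench with a coloured picture on top; may be absent. Origin: centre of its underside, x along the 32 mm side, y along the 24 mm side, z up through the picture
- plaque4: small dark-wood plaque, 32 x 24 x 12 mm, 13 g, lying flat on the bench with a coloured picture on top; may be absent. Origin: centre of its underside, x along the 32 mm side, y along the 24 mm side, z up through the picture
- plaque5: small dark-wood plaque, 32 x 24 x 12 mm, 13 g, lying flat on the bench with a coloured picture on top; may be absent. Origin: centre of its underside, x along the 32 mm side, y along the 24 mm side, z up through the picture
- tape: bystander: roll of clear tape lying flat, 90 mm across, 24 mm high. Origin: centre of the underside
- glue: bystander: white glue bottle with a red cap, 48 mm across, 115 mm high, standing. Origin: centre of the underside
- icon: bystander: framed picture lying flat, 70 x 90 x 16 mm. Origin: centre of the underside
Mind the look-alikes: they are no part of the job. There is more than one size of the mat; the one meant has the size given above.

How it is judged:
On the way, in this order (a step that is already met when the one before it is completed fails the run):
1. the pail stands upright on the green mat, let go (horizontal distance between pail and mat below 0.038 m and z of pail in the frame of mat between 0 and 0.009 m and angle between pail's own z axis and vertical below 0.1 rad and linear speed of pail below 0.03 m/s and contact force between the fingers and pail below 0.3 N), for 0.2 s.
2. the empty cup stands upright on the scale's pan, let go (x of cup in the frame of pan between -0.052 and 0.052 m and y of cup in the frame of pan between -0.065 and 0.065 m and z of cup in the frame of pan between -0.003 and 0.003 m and angle between cup's own z axis and vertical below 0.1 rad and linear speed of cup below 0.03 m/s and not (horizontal distance between plaque1 and cup below 0.03 m and z of plaque1 in the frame of cup between 0 and 0.088 m) and not (horizontal distance between plaque2 and cup below 0.03 m and z of plaque2 in the frame of cup between 0 and 0.088 m) and not (horizontal distance between plaque3 and cup below 0.03 m and z of plaque3 in the frame of cup between 0 and 0.088 m) and not (horizontal distance between plaque4 and cup below 0.03 m and z of plaque4 in the frame of cup between 0 and 0.088 m) and not (horizontal distance between plaque5 and cup below 0.03 m and z of plaque5 in the frame of cup between 0 and 0.088 m) and contact force between the fingers and cup below 0.3 N), for 0.2 s.
3. the tare button is pressed with the empty cup standing on the pan (value of joint tare above 0.0035 m and x of cup in the frame of pan between -0.052 and 0.052 m and y of cup in the frame of pan between -0.065 and 0.065 m and z of cup in the frame of pan between -0.003 and 0.003 m and angle between cup's own z axis and vertical below 0.1 rad and linear speed of cup below 0.03 m/s and not (horizontal distance between plaque1 and cup below 0.03 m and z of plaque1 in the frame of cup between 0 and 0.088 m) and not (horizontal distance between plaque2 and cup below 0.03 m and z of plaque2 in the frame of cup between 0 and 0.088 m) and not (horizontal distance between plaque3 and cup below 0.03 m and z of plaque3 in the frame of cup between 0 and 0.088 m) and not (horizontal distance between plaque4 and cup below 0.03 m and z of plaque4 in the frame of cup between 0 and 0.088 m) and not (horizontal distance between plaque5 and cup below 0.03 m and z of plaque5 in the frame of cup between 0 and 0.088 m)), for 0.02 s.
At the end, for the whole second after the job is handed in: Every plaque present lies in the cup; the cup stands upright, whole foot on the pan; the pail stands upright on the mat (axis within 38 mm of its centre); the pot stands upright down in its bay; the tare button is up; all at rest and let go (horizontal distance between each of plaque1, plaque2, plaque3, plaque4, plaque5 and cup below 0.03 m and z of plaque1 in the frame of cup between 0 and 0.088 m and z of plaque2 in the frame of cup between 0 and 0.088 m and z of plaque3 in the frame of cup between 0 and 0.088 m and z of plaque4 in the frame of cup between 0 and 0.088 m and z of plaque5 in the frame of cup between 0 and 0.088 m and x of cup in the frame of pan between -0.052 and 0.052 m and y of cup in the frame of pan between -0.065 and 0.065 m and z of cup in the frame of pan between -0.003 and 0.003 m and angle between each of cup, pail, pot's own z axis and vertical below 0.1 rad and linear speed of each of cup, pail below 0.03 m/s and horizontal distance between pail and mat below 0.038 m and z of pail in the frame of mat between 0 and 0.009 m and x of pot in the frame of tray between -0.01 and 0.01 m and y of pot in the frame of tray between 0.0335 and 0.0535 m and z of pot in the frame of tray between -0.004 and 0.012 m and value of joint tare below 0.002 m and linear speed of each of plaque1, plaque2, plaque3, plaque4, plaque5 below 0.05 m/s); the robot touches nothing.
It fails at once if the pail is tipped by more than 35 degrees, so that its contents would spill (angle between pail's own z axis and vertical above 0.61 rad).
It fails at once if the tare button is pressed while a plaque is in the cup (value of joint tare above 0.0035 m and ((horizontal distance between plaque1 and cup below 0.03 m and z of plaque1 in the frame of cup between 0 and 0.088 m) or (horizontal distance between plaque2 and cup below 0.03 m and z of plaque2 in the frame of cup between 0 and 0.088 m) or (horizontal distance between plaque3 and cup below 0.03 m and z of plaque3 in the frame of cup between 0 and 0.088 m) or (horizontal distance between plaque4 and cup below 0.03 m and z of plaque4 in the frame of cup between 0 and 0.088 m) or (horizontal distance between plaque5 and cup below 0.03 m and z of plaque5 in the frame of cup between 0 and 0.088 m))).
It fails at once if the roll of tape is shifted by more than 30 mm (distance of tape from where it was at the start of the episode above 0.03 m).
It fails at once if the glue bottle is shifted by more than 30 mm (distance of glue from where it was at the start of the episode above 0.03 m).
It fails at once if the framed picture is shifted by more than 30 mm (distance of icon from where it was at the start of the episode above 0.03 m).
Of plaque1, plaque2, plaque3, plaque4, plaque5 only 3 to 5 are there at a start; the rules pass over those that are not, and their reading is None.
At some moment in a run one of plaque1, plaque2, plaque3, plaque4, plaque5, pail may be knocked a few centimetres aside while the robot is not near it.
It also fails if it takes over 210 s, if anything falls off the work surface, if the arm or the gripper's body presses on something with over 40 N, if the wrist force passes 120 N, or if a joint passes its speed limit or range.

## Working session

There is one attempt and no reset: what is moved stays moved. The work goes in short steps, Python scripts to look and compute and a tool call to move; the robot and the scene stay as the last step left them, time stands still between calls to the robot, and variables do not carry over. Pictures are saved under pics/ and viewed, about 12 in all and at most 16, crops included, and the job is handed in when it is done.

Besides the shell and the picture viewer there is one more tool, called after "Request:" as name(argument=value, ...) on one line, values as JSON. carry_out: Moves the arm, as the interface text tells. Its arguments: {"type":"object","properties":{"moves":{"type":"array"},"squeeze":{"type":"number"}},"required":["moves"]}

```bash
mkdir -p pics; ls; cat > h.py <<'E'
import numpy as np, cv2
from scipy.spatial.transform import Rotation as R
from cell import telemetry, optics, ticket, models
def rot(a):
    a=np.array(a,float)
    if a.shape==(3,3): return a
    if a.shape==(3,): return R.from_euler('xyz',a).as_matrix()
    return R.from_quat(a).as_matrix()
def tcp():
    s=telemetry.state(); T=np.eye(4); T[:3,:3]=rot(s['orientation']); T[:3,3]=s['position']; return T
def campose(n,m):
    if 'mount' in m: return tcp()@np.array(m['mount'])
    T=np.eye(4); T[:3,:3]=rot(m['attitude']); T[:3,3]=m['eye']; return T
def grab(n):
    m=optics.camera_model(n); T=campose(n,m); p,d=optics.grab_frame(n); return p,d,m,T
def K(m,h=384):
    f=h/2/np.tan(np.radians(m['vfov'])/2); return np.array([[f,0,m['cx']],[0,f,m['cy']],[0,0,1]])
def rays(uv,m):
    uv=np.array(uv,float).reshape(-1,1,2); dist=np.array(m.get('distortion',m.get('dist',[0,0,0,0.])) ,float)
    x=cv2.undistortPoints(uv,K(m),dist).reshape(-1,2)
    return np.c_[x[:,0],-x[:,1],-np.ones(len(x))]
def world(uv,z,m,T):  # z=depths
    c=rays(uv,m)*np.array(z).reshape(-1,1); return c@T[:3,:3].T+T[:3,3]
def onplane(uv,h,m,T):
    d=rays(uv,m)@T[:3,:3].T; o=T[:3,3]; return o+d*((h-o[2])/d[:,2])[:,None]
def cloud(d,m,T):
    v,u=np.mgrid[:384,:512]; uv=np.c_[u.ravel(),v.ravel()]
    return world(uv,d.ravel(),m,T).reshape(384,512,3)
E
python3 - <<'E'
from h import *
for n in ('scene','top','wrist'):
    p,d,m,T=grab(n); print(n,m); cv2.imwrite(f'pics/{n}0.png',p); np.savez(f'{n}0.npz',p=p,d=d,T=T)
s=telemetry.state(); print(s)
a=np.vstack([cv2.imread('pics/top0.png'),]); 
cv2.imwrite('pics/a0.png',cv2.resize(a,(800,600)))
cv2.imwrite('pics/b0.png',cv2.resize(cv2.imread('pics/scene0.png'),(800,600)))
E
```

```text
pics
scene {'vfov': 48.68320005224985, 'cx': 253.73974609854173, 'cy': 201.5304940017175, 'eye': array([1.0969689 , 0.87786274, 0.85429324]), 'attitude': array([ 0.93600538, -0.0231294 ,  2.60033529])}
top {'vfov': 47.984230512677044, 'cx': 258.461321888552, 'cy': 188.89421916271806, 'eye': array([0.37650936, 0.03759144, 1.20584074]), 'attitude': array([ 1.98049343e-01, -1.27336812e-03, -1.54115712e+00])}
wrist {'vfov': 69.6929585706032, 'cx': 260.43029458004304, 'cy': 195.9677434079784, 'mount': array([[ 3.09410758e-04,  3.09201199e-01, -9.50996595e-01,
        -1.29579541e-01],
       [ 9.99999759e-01, -6.87233619e-04,  1.01911222e-04,
         3.70149433e-04],
       [-6.22045759e-04, -9.50996397e-01, -3.09201337e-01,
        -8.09871850e-02],
       [ 0.00000000e+00,  0.00000000e+00,  0.00000000e+00,
         1.00000000e+00]])}
{'time': 0.15, 'q': array([ 1.25440058e+00,  4.80676735e-01,  1.59669329e+00,  2.31315831e-05,
        1.06509585e+00, -4.65794500e-02]), 'qvel': array([ 0.00073089, -0.00244386, -0.00306759, -0.00123043, -0.00157203,
        0.00011958]), 'joint_efforts': array([ 8.99567895e-04, -9.51142073e+01, -4.30467260e+01,  3.70844305e-05,
        7.99388567e-03,  2.74789369e-05]), 'position': array([0.17313457, 0.62623224, 0.24484035]), 'orientation': array([-1.64053481,  1.56992287, -1.91036232]), 'ft_force': array([-0.18757707, -0.32632786, -0.15776472]), 'wrist_torque': array([-0.03592063,  0.00526311, -0.00887672]), 'gripper_width': 0.08544645757444146}
```

View pics/a0.png

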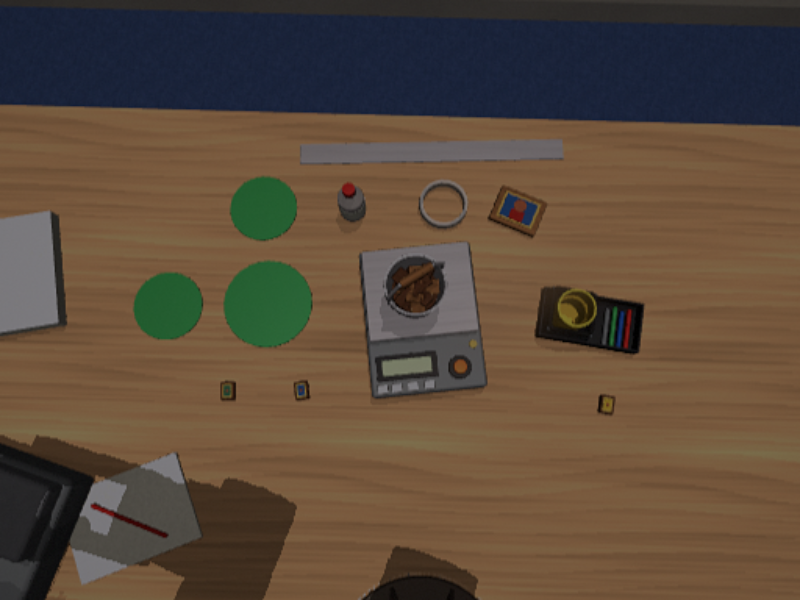

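View pics/b0.png

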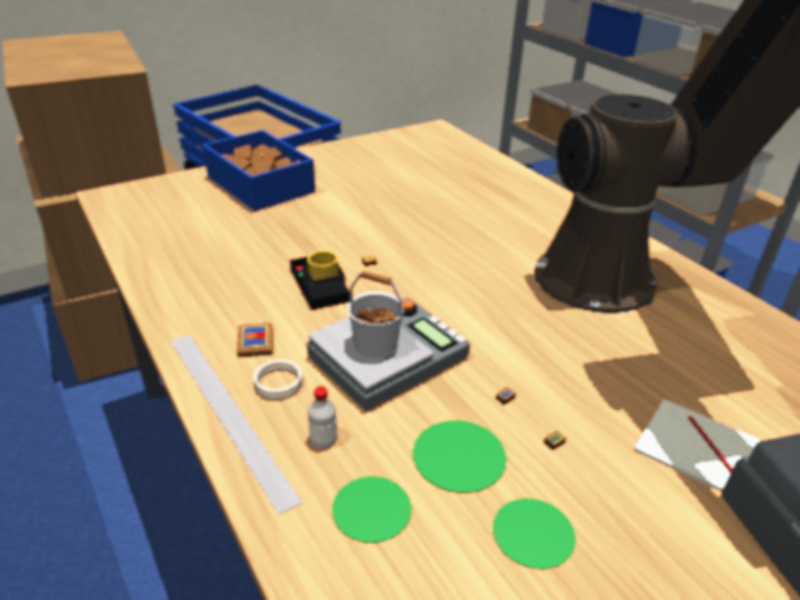

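```bash
python3 - <<'E'
from h import *
p,d,m,T=grab('top')
C=cloud(d,m,T)
print(rot([ -1.64053481,  1.56992287, -1.91036232]))
for q in ['pail','pail_grip','mat','scale','tare_top','tray','pot','cup','cup_rim','plaque1','tape','glue','icon']:
    for r in models.place_of(q,'top')[:8]:
        u,v=map(int,np.round(r['point'])); 
        if 0<=u<512 and 0<=v<384: print(q,round(r['score'],2),u,v,'depth pt',C[v,u].round(3),'z0',onplane([[u,v]],0,m,T)[0].round(3))
E
```

```text
[[-2.90929117e-04  2.66565065e-01  9.63816882e-01]
 [-8.23581707e-04  9.63816532e-01 -2.66565217e-01]
 [-9.99999619e-01 -8.71333535e-04 -6.08641812e-05]]
pail 0.87 264 189 depth pt [0.595 0.028 0.119] z0 [0.619 0.027 0.   ]
pail_grip 0.58 267 174 depth pt [0.611 0.023 0.216] z0 [0.663 0.02  0.   ]
mat 0.85 109 193 depth pt [0.592 0.465 0.009] z0 [0.594 0.468 0.   ]
mat 0.56 170 194 depth pt [0.595 0.293 0.004] z0 [0.596 0.294 0.   ]
mat 0.45 364 203 depth pt [ 0.584 -0.253  0.016] z0 [ 0.587 -0.257  0.   ]
scale 0.79 270 207 depth pt [0.557 0.011 0.063] z0 [0.567 0.009 0.   ]
scale 0.52 286 133 depth pt [ 0.786 -0.032  0.005] z0 [ 0.788 -0.032  0.   ]
tare_top 0.58 294 231 depth pt [ 0.495 -0.055  0.06 ] z0 [ 0.501 -0.06   0.   ]
tray 0.77 377 204 depth pt [ 0.568 -0.267  0.096] z0 [ 0.585 -0.294  0.   ]
tray 0.6 367 197 depth pt [ 0.603 -0.264  0.009] z0 [ 0.604 -0.266  0.   ]
pot 0.91 363 201 depth pt [ 0.59  -0.25   0.015] z0 [ 0.592 -0.254  0.   ]
pot 0.72 265 177 depth pt [0.604 0.028 0.218] z0 [0.654 0.026 0.   ]
cup 0.66 364 201 depth pt [ 0.589 -0.253  0.017] z0 [ 0.592 -0.257  0.   ]
cup 0.44 284 134 depth pt [ 0.786 -0.027 -0.004] z0 [ 0.784 -0.027  0.   ]
cup_rim 0.58 388 260 depth pt [ 0.428 -0.315  0.018] z0 [ 0.429 -0.32   0.   ]
plaque1 0.68 144 248 depth pt [0.441 0.352 0.014] z0 [0.442 0.356 0.   ]
plaque1 0.42 193 250 depth pt [0.44  0.218 0.01 ] z0 [0.44  0.219 0.   ]
plaque1 0.42 389 260 depth pt [ 0.428 -0.319  0.014] z0 [ 0.429 -0.323  0.   ]
tape 0.69 282 133 depth pt [ 0.787 -0.021  0.001] z0 [ 0.787 -0.021  0.   ]
glue 0.9 225 133 depth pt [0.758 0.14  0.072] z0 [0.782 0.146 0.   ]
glue 0.68 375 206 depth pt [ 0.562 -0.26   0.101] z0 [ 0.579 -0.288  0.   ]
glue 0.68 388 259 depth pt [ 0.431 -0.316  0.015] z0 [ 0.432 -0.32   0.   ]
icon 0.87 333 137 depth pt [ 0.773 -0.167  0.019] z0 [ 0.78 -0.17  0.  ]
icon 0.71 387 263 depth pt [ 0.42  -0.314  0.012] z0 [ 0.421 -0.317  0.   ]
```

The top view (800×600) shows the following:
- **Pail:** on the scale at (413,287).
- **Cup:** in the pot at (577,308).
- **Tare button:** at (459,366).
- **Plaques:** three, at (228,390), (301,390) and (607,404).
- **Mats:** three green ones, at (264,208), (168,306) and (268,304). The first two are about 67 px across and the last is 88 px. At this height that last one is about 0.16 m, so it is the mat meant.

Next I'll measure the exact poses and make an enlarged crop to confirm.

```bash
cat >> h.py <<'E'
def yaw(v): return np.degrees(np.arctan2(v[1],v[0]))
def rect(P):  # P Nx2 world points m -> centre, sizes, yaw of long side
    c,(a,b),t=cv2.minAreaRect((P*1000).astype(np.float32))
    if a<b: a,b,t=b,a,t+90
    return np.round(c,1),round(a,1),round(b,1),round((t+90)%180-90,1)
def goto(x,y,z,yw=None):
    """shift mm + turn deg for TCP to (x,y,z), tool-y yaw yw (mod 180, preferring small q6)"""
    s=telemetry.state(); T=tcp(); sh=T[:3,:3].T@(np.array([x,y,z])-T[:3,3])*1000
    out=f'TCP {np.round(s["position"],4)} yawy {yaw(T[:3,1]):.1f} q6 {np.degrees(s["q"][5]):.1f} shift {sh.round(1)}'
    if yw is not None:
        q1=yaw([x,y]); 
        for k in (0,180,-180):
            t=yaw(T[:3,1])-yw+k; t=(t+180)%360-180
            q6=q1-(yaw(T[:3,1])-t); q6=(q6+180)%360-180
            out+=f' | turn {t:.1f} (q6 {q6:.0f})'
    print(out)
E
python3 - <<'E'
from h import *
p,d,m,T=grab('top'); C=cloud(d,m,T)
hsv=cv2.cvtColor(p,cv2.COLOR_BGR2HSV)
g=cv2.inRange(hsv,(50,120,40),(80,255,255))
n,l,s,c=cv2.connectedComponentsWithStats(g)
for i in range(1,n):
    if s[i,4]>300:
        v,u=np.where(l==i); P=onplane(np.c_[u,v],.004,m,T)[:,:2]; print('green',c[i].round(),np.round(cv2.minEnclosingCircle((P*1000).astype(np.float32)),1) if 0 else P.mean(0).round(4), 'diam',round(2e3*np.sqrt(cv2.contourArea(cv2.convexHull((P*1000).astype(np.float32)))/np.pi)/1000,1))
# scale
Z=C[...,2]; box=lambda x0,x1,y0,y1:(C[...,0]>x0)&(C[...,0]<x1)&(C[...,1]>y0)&(C[...,1]<y1)&(d>0)
w=box(.38,.72,-.15,.2)
M=w&(Z>.03)&(Z<.075); print('scale',rect(C[M][:,:2]))
M=w&(Z>.195)&(Z<.235); P=C[M]; print('handle',len(P),P.mean(0).round(4),rect(P[:,:2]),P[:,2].max().round(3))
M=w&(Z>.13)&(Z<.16); print('pail rim',cv2.minEnclosingCircle((C[M][:,:2]*1000).astype(np.float32)))
M=(cv2.inRange(hsv,(5,150,100),(14,255,255))>0)&w&(Z<.075); print('orange',M.sum(),C[M].mean(0).round(4))
w=box(.5,.7,-.4,-.15); M=w&(Z>.02)&(Z<.05); print('tray',rect(C[M][:,:2]))
M=w&(Z>.085)&(Z<.12); print('cup rim',M.sum(),cv2.minEnclosingCircle((C[M][:,:2]*1000).astype(np.float32)))
y=(cv2.inRange(hsv,(20,120,40),(35,255,255))>0)&w; v,u=np.where(y); P=onplane(np.c_[u,v],.098,m,T); print('yellow',y.sum(),rect(P[:,:2]))
for u0,v0 in ((145,249),(193,249),(388,259)):
    uv=np.array([(u,v) for u in range(u0-14,u0+15) for v in range(v0-14,v0+15) if p[v,u].max()<75 or np.ptp(p[v,u].astype(int))>200]); 
    print('plaque',len(uv),rect(onplane(uv,.012,m,T)[:,:2]))
a=cv2.resize(p[160:270,80:240],None,fx=4.5,fy=4.5,interpolation=cv2.INTER_CUBIC)
cv2.imwrite('pics/c1.png',np.clip(a.astype(float)*1.6,0,255))
goto(.611,.023,.30)
E
```

```text
green [168. 133.] [0.7758 0.3108] diam 120.7
green [171. 194.] [0.595  0.2902] diam 156.1
green [107. 195.] [0.5861 0.4709] diam 121.3
scale (array([570.5,  11. ]), 255.6, 200.3, 7.7)
handle 162 [0.6085 0.026  0.2143] (array([609.6,  25.4]), 84.7, 13.8, -55.2) 0.221
pail rim ((609.40087890625, 26.06265640258789), 52.214481353759766)
orange 49 [ 0.4881 -0.0555  0.0636]
tray (array([ 581.2, -288.9]), 179.9, 90.6, 81.7)
cup rim 173 ((588.1219482421875, -246.77139282226562), 33.638980865478516)
yellow 453 (array([ 585.8, -242.4]), 70.6, 65.1, 89.2)
plaque 74 (array([437., 348.]), 30.8, 24.7, 4.5)
plaque 52 (array([441. , 219.1]), 30.3, 24.7, 3.3)
plaque 56 (array([ 432.3, -315.3]), 31.6, 27.6, -9.6)
TCP [0.1732 0.6265 0.2453] yawy 74.5 q6 -2.7 shift [ -54.7 -465.   582.8][ WARN:0@1.875] global loadsave.cpp:1063 imwrite_ Unsupported depth image for selected encoder is fallbacked to CV_8U.
```

View pics/c1.png

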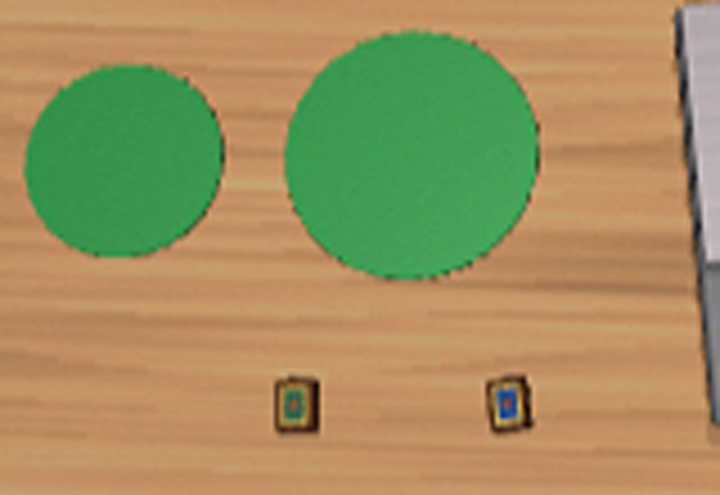

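The crop shows the 160 mm mat at (412,155), with a measured diameter of about 156 mm and its centre at world (0.595, 0.290). The smaller mat at (125,160) measures 121 mm. I'm moving above the pail handle.

Request:
carry_out(moves=[[[-55, -465, 583, 40, 85], [-55, -465, 583, 40, 85], [-55, -465, 583, 40, 85], [-55, -465, 583, 40, 85], [-55, -465, 583, 40, 85], [-55, -465, 583, 40, 85], [-55, -465, 583, 40, 85], [-55, -465, 583, 40, 85], [-55, -465, 583, 40, 85], [-55, -465, 583, 40, 85], [-55, -465, 583, 40, 85], [-55, -465, 583, 40, 85], [-55, -465, 583, 40, 85], [-55, -465, 583, 40, 85], [-55, -465, 583, 40, 85], [-55, -465, 583, 40, 85], [-55, -465, 583, 40, 85], [-55, -465, 583, 40, 85], [-55, -465, 583, 40, 85], [-55, -465, 583, 40, 85]]], squeeze=40)

```text
time: 2.57
position: [0.612, 0.021, 0.3]
orientation: [-0.637, 1.571, -1.608]
ft_force: [-0.5, -0.0, 0.3]
gripper_width: 0.085
```

Request:
carry_out(moves=[[[0, 0, 0, 0, 60], [0, 0, 0, 0, 60], [0, 0, 0, 0, 60]]])

```text
time: 2.82
position: [0.6106, 0.0241, 0.3004]
orientation: [-2.736, 1.571, 2.581]
ft_force: [-0.8, -1.4, 0.1]
gripper_width: 0.0601
```

```bash
python3 - <<'E'
from h import *
p,d,m,T=grab('wrist'); C=cloud(d,m,T); cv2.imwrite('pics/w1.png',p)
Z=C[...,2]; M=(Z>.2)&(Z<.235)&(d>0)&(abs(C[...,0]-.609)<.06)&(abs(C[...,1]-.026)<.06)
print('handle',M.sum(),C[M].mean(0).round(4),rect(C[M][:,:2]),C[M][:,2].max())
goto(.609,.0257,.205,34.8)
E
```

```text
handle 1222 [0.6053 0.0309 0.2153] (array([607.9,  27.4]), 79.4, 13.5, -55.7) 0.21957473217596912
TCP [0.6107 0.024  0.3004] yawy 34.6 q6 -35.2 shift [95.4 -0.4 -2.3] | turn -0.2 (q6 -32) | turn 179.8 (q6 148) | turn 179.8 (q6 148)
```

View pics/w1.png

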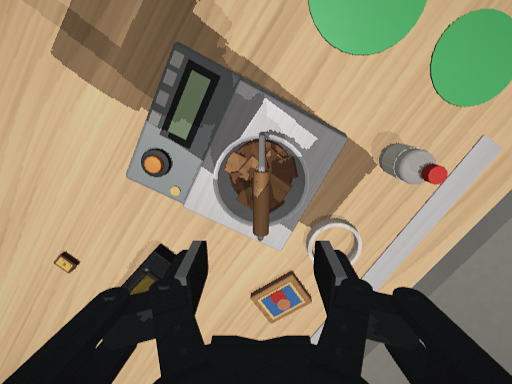

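The wrist view shows the handle bar at (262,190), running straight between the open fingers and square to the jaws. I'm descending, closing and lifting.

Request:
carry_out(moves=[[[30, 0, -2, 0, 60], [65, 0, -2, 0, 60], [95, 0, -2, 0, 60], [95, 0, -2, 0, 60], [95, 0, -2, 0, 60], [95, 0, -2, 0, 10], [95, 0, -2, 0, 8], [95, 0, -2, 0, 8], [95, 0, -2, 0, 8], [95, 0, -2, 0, 8], [95, 0, -2, 0, 8], [95, 0, -2, 0, 8], [95, 0, -2, 0, 8]]], squeeze=60)

```text
time: 3.95
position: [0.6107, 0.0245, 0.207]
orientation: [0.939, 1.569, -0.029]
ft_force: [-2.9, -0.6, 10.5]
gripper_width: 0.0121
```

Request:
carry_out(moves=[[[-3, 0, 0, 0, 8], [-8, 0, 0, 0, 8], [-18, 0, 0, 0, 8], [-30, 0, 0, 0, 8], [-45, 0, 0, 0, 8], [-60, 0, 0, 0, 8], [-60, 0, 0, 0, 8], [-60, 0, 0, 0, 8]]])

```text
time: 4.62
position: [0.6107, 0.0246, 0.2666]
orientation: [0.951, 1.568, -0.017]
ft_force: [-1.0, 0.3, -4.9]
gripper_width: 0.0124
```

```bash
python3 - <<'E'
from h import *
s=telemetry.state(); print(s['ft_force'],s['gripper_width'],s['position'])
p,d,m,T=grab('scene'); C=cloud(d,m,T)
Z=C[...,2]; M=(d>0)&(abs(C[...,0]-.61)<.09)&(abs(C[...,1]-.025)<.09)&(Z>.075)&(Z<.2)
print(np.percentile(Z[M],[0,2,50,98])); M&=(Z<.16); print(C[M].mean(0))
cv2.imwrite('pics/s2.png',cv2.resize(p[130:290,150:350],(800,640))[:600])
goto(.597,.294,.225)
E
```

```text
[-0.99271792  0.33341646 -4.86596991] 0.012414697294447084 [0.6106533  0.02456037 0.26655034]
[0.12133729 0.12448279 0.18048082 0.19884105]
[0.62783939 0.05418696 0.14151413]
TCP [0.6101 0.0246 0.2655] yawy 34.5 q6 -35.1 shift [  40.5  142.  -229.3]
```

View pics/s2.png

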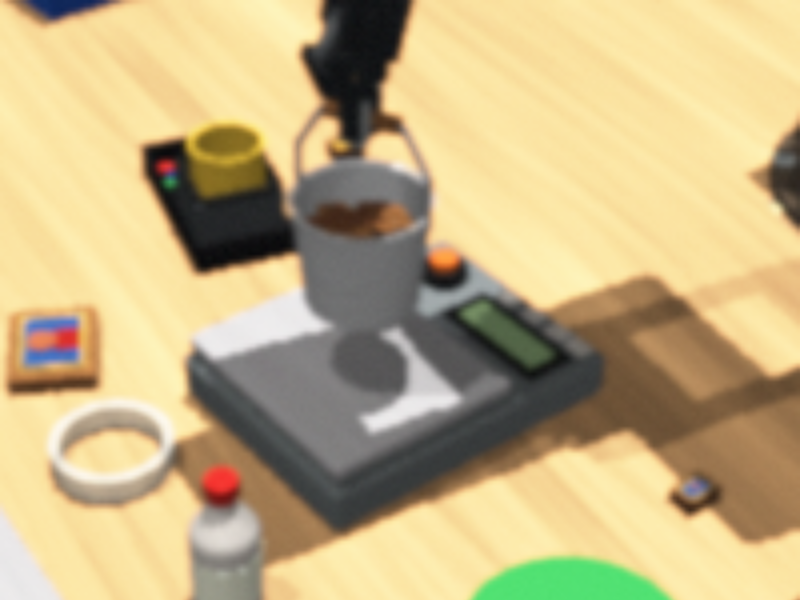

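The pail at (360,240) hangs upright, clear of the pan. I'm carrying it to the big mat.

Request:
carry_out(moves=[[[0, 6, -10, 0, 8], [0, 15, -25, 0, 8], [0, 28, -45, 0, 8], [0, 42, -68, 0, 8], [0, 57, -92, 0, 8], [0, 72, -116, 0, 8], [0, 87, -140, 0, 8], [0, 101, -163, 0, 8], [0, 115, -185, 0, 8], [0, 127, -205, 0, 8], [0, 136, -219, 0, 8], [0, 142, -229, 0, 8], [0, 142, -229, 0, 8], [0, 142, -229, 0, 8], [0, 142, -229, 0, 8]]])

```text
time: 5.92
position: [0.5971, 0.2929, 0.265]
orientation: [-1.373, 1.57, -2.341]
ft_force: [-0.1, -0.8, -4.0]
gripper_width: 0.0119
```

Request:
carry_out(moves=[[[10, 0, 0, 0, 8], [25, 0, 0, 0, 8], [45, 0, 0, 0, 8], [65, 0, 0, 0, 8], [85, 0, 0, 0, 8], [98, 0, 0, 0, 8], [106, 0, 0, 0, 8], [110, 0, 0, 0, 8], [111, 0, 0, 0, 8], [112, 0, 0, 0, 8], [112, 0, 0, 0, 8]]])

```text
time: 6.83
position: [0.5977, 0.2939, 0.1541]
orientation: [1.364, 1.57, 0.396]
ft_force: [-0.4, 0.2, -3.7]
gripper_width: 0.0123
```

Request:
carry_out(moves=[[[1, 0, 0, 0, 8], [2, 0, 0, 0, 8], [3, 0, 0, 0, 8], [3, 0, 0, 0, 8], [3, 0, 0, 0, 8]]])

```text
time: 7.25
position: [0.5975, 0.2938, 0.151]
orientation: [1.363, 1.57, 0.395]
ft_force: [-1.6, -0.6, 6.5]
gripper_width: 0.0119
```

Contact is made. I'm releasing, then rising.

Request:
carry_out(moves=[[[-0.5, 0, 0, 0, 16], [-0.5, 0, 0, 0, 30], [-0.5, 0, 0, 0, 50], [-0.5, 0, 0, 0, 60], [-0.5, 0, 0, 0, 60], [-0.5, 0, 0, 0, 60], [-20, 0, 0, 0, 60], [-50, 0, 0, 0, 60], [-90, 0, 0, 0, 60], [-120, 0, 0, 0, 60], [-120, 0, 0, 0, 60]]])

```text
time: 8.17
position: [0.5998, 0.2949, 0.2772]
orientation: [1.383, 1.562, 0.415]
ft_force: [1.0, -0.1, 0.8]
gripper_width: 0.0598
```

```bash
python3 - <<'E'
from h import *
p,d,m,T=grab('top'); C=cloud(d,m,T);Z=C[...,2]; cv2.imwrite('pics/t3.png',p)
M=(d>0)&(abs(C[...,0]-.597)<.08)&(abs(C[...,1]-.293)<.08)&(Z>.07)&(Z<.105)
print('pail rim',M.sum(),cv2.minEnclosingCircle((C[M][:,:2]*1000).astype(np.float32)), Z[M].max())
p,d,m,T=grab('scene'); C=cloud(d,m,T);Z=C[...,2]; w=(d>0)&(abs(C[...,0]-.587)<.09)&(abs(C[...,1]+.246)<.06)
M=w&(Z>.088)&(Z<.11); print('cup rim scene',M.sum(),cv2.minEnclosingCircle((C[M][:,:2]*1000).astype(np.float32)),Z[M].max())
goto(.588,-.246,.25,30)
E
```

```text
pail rim 174 ((597.1572265625, 292.6596374511719), 51.217987060546875) 0.10139532878789637
cup rim scene 147 ((590.515380859375, -249.1434326171875), 36.17952346801758) 0.1047939863984394
TCP [0.5978 0.294  0.2718] yawy 34.5 q6 -11.0 shift [  21.2 -314.3  439.2] | turn 4.5 (q6 -53) | turn -175.5 (q6 127) | turn -175.5 (q6 127)
```

Request:
carry_out(moves=[[[0, -25, 35, -6, 85], [0, -50, 70, -12, 85], [10, -80, 111, -12, 85], [21, -314, 439, -12, 85], [21, -314, 439, -12, 85], [21, -314, 439, -12, 85], [21, -314, 439, -12, 85], [21, -314, 439, -12, 85], [21, -314, 439, -12, 85], [21, -314, 439, -12, 85], [21, -314, 439, -12, 85], [21, -314, 439, -12, 85], [21, -314, 439, -12, 85], [21, -314, 439, -12, 85], [21, -314, 439, -12, 85], [21, -314, 439, -12, 85], [21, -314, 439, -12, 85], [21, -314, 439, -12, 85]]])

```text
time: 9.77
position: [0.5874, -0.2446, 0.249]
orientation: [-2.962, 1.57, 2.564]
ft_force: [1.2, 0.0, -0.0]
gripper_width: 0.0848
```

```bash
python3 - <<'E'
from h import *
p,d,m,T=grab('wrist'); C=cloud(d,m,T); Z=C[...,2]; cv2.imwrite('pics/w4.png',p)
w=(d>0)&(abs(C[...,0]-.588)<.05)&(abs(C[...,1]+.246)<.05)
M=w&(Z>.088)&(Z<.11); print('cup rim',M.sum(),cv2.minEnclosingCircle((C[M][:,:2]*1000).astype(np.float32)),np.median(Z[M]))
v,u=np.where(M); P=onplane(np.c_[u,v],.098,m,T); print(cv2.fitEllipse(cv2.convexHull((P[:,:2]*1000).astype(np.float32))))
goto(.588,-.2465,.095,47)
# finger pixels projected in tool frame
Tt=tcp(); F=(C-Tt[:3,3])@Tt[:3,:3]; M=(d>0)&(abs(F[...,1])<.07)&(abs(F[...,2])<.05)&(F[...,0]>-.06)&(F[...,0]<.03)
print('finger max x (tool) mm',np.percentile(F[M][:,0]*1000,[50,95,99,100]))
E
```

```text
cup rim 890 ((585.75244140625, -244.67657470703125), 32.989871978759766) 0.0984884225496408
((585.3379516601562, -244.54910278320312), (64.862060546875, 66.03762817382812), 48.79118347167969)
TCP [ 0.5875 -0.2447  0.2492] yawy 46.6 q6 -72.0 shift [154.2  -1.    1.7] | turn -0.4 (q6 -70) | turn 179.6 (q6 110) | turn 179.6 (q6 110)
finger max x (tool) mm [-51.15855758 -10.6086924   -3.20843456   0.39703391]
```

View pics/w4.png

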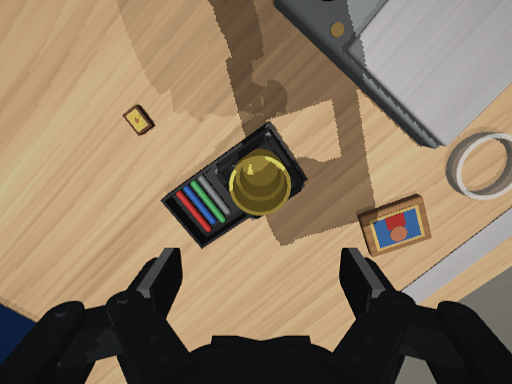

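The cup at (260,183) is centred between the open fingers, with its ring centre near (0.586, -0.245). The wrist view also shows one plaque at (138,120). I'm descending and gripping.

Request:
carry_out(moves=[[[40, -1.4, -0.8, 0, 85], [80, -1.4, -0.8, 0, 85], [120, -1.4, -0.8, 0, 85], [150, -1.4, -0.8, 0, 85], [163, -1.4, -0.8, 0, 85], [170, -1.4, -0.8, 0, 85], [170, -1.4, -0.8, 0, 85], [170, -1.4, -0.8, 0, 85], [170, -1.4, -0.8, 0, 85]]])

```text
time: 10.57
position: [0.5872, -0.2468, 0.0813]
orientation: [0.313, 1.568, -0.445]
ft_force: [1.1, -0.6, -0.0]
gripper_width: 0.0847
```

Request:
carry_out(moves=[[[0, 0, 0, 0, 70], [0, 0, 0, 0, 60], [0, 0, 0, 0, 58], [0, 0, 0, 0, 58], [0, 0, 0, 0, 58], [0, 0, 0, 0, 58], [0, 0, 0, 0, 58], [0, 0, 0, 0, 58]]], squeeze=60)

```text
time: 11.23
position: [0.587, -0.2468, 0.0812]
orientation: [0.349, 1.568, -0.41]
ft_force: [-0.1, 2.4, 15.1]
gripper_width: 0.063
```

```bash
python3 - <<'E'
from h import *
s=telemetry.state(); print(s['ft_force'],s['wrist_torque'],s['gripper_width'],s['position'],np.degrees(s['q']).round(1))
E
```

```text
[-0.05006557  2.4344989  15.11901435] [ 0.2407453   0.25515504 -0.01512029] 0.062954481613591 [ 0.58700085 -0.24681625  0.08122007] [-25.5  37.4 100.8   0.   41.7 -72.1]
```

Request:
carry_out(moves=[[[0, 0, 0, 7, 58], [-0.6, 0, 0, 14, 58], [-1.3, 0, 0, 21, 58], [-2, 0, 0, 28, 58], [-2.7, 0, 0, 35, 58], [-3.4, 0, 0, 42, 58], [-4.1, 0, 0, 49, 58], [-4.8, 0, 0, 56, 58], [-5.5, 0, 0, 63, 58], [-6.2, 0, 0, 70, 58], [-6.9, 0, 0, 77, 58], [-7.6, 0, 0, 84, 58], [-8.3, 0, 0, 91, 58], [-9, 0, 0, 98, 58], [-9.7, 0, 0, 105, 58], [-10.4, 0, 0, 112, 58], [-11.1, 0, 0, 119, 58], [-11.8, 0, 0, 126, 58], [-12.5, 0, 0, 133, 58], [-13.2, 0, 0, 140, 58]]])

```text
time: 12.9
position: [0.5862, -0.2466, 0.0933]
orientation: [2.747, 1.57, -0.461]
ft_force: [-0.3, -0.3, -1.4]
gripper_width: 0.0626
```

```bash
python3 - <<'E'
from h import *
s=telemetry.state(); print(s['ft_force'],s['wrist_torque'],s['gripper_width'],s['position'],np.degrees(s['q']).round(1))
p,d,m,T=grab('scene'); C=cloud(d,m,T)
w=(d>0)&(abs(C[...,0]-.587)<.06)&(abs(C[...,1]+.246)<.06)
cv2.imwrite('pics/s5.png',cv2.resize(p[130:230,150:275],(750,600),interpolation=cv2.INTER_CUBIC))
E
```

```text
[-0.27361562 -0.34828722 -1.44014046] [-0.02393741  0.00368688 -0.04476132] 0.06261312985939599 [ 0.58616716 -0.24656147  0.09326333] [-25.5  36.4 100.4  -0.   43.1  68.3]
```

View pics/s5.png

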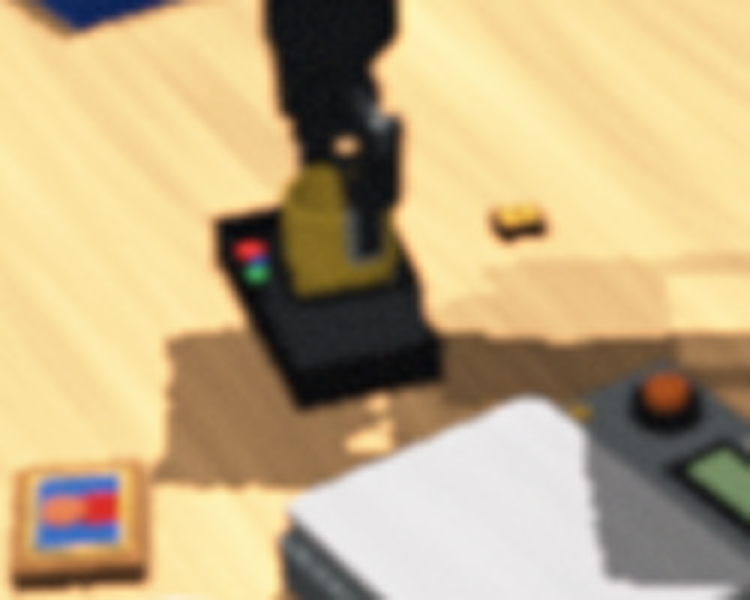

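The cup at (340,230) has risen and the vertical force is only -1.4 N, so the pot isn't hanging from it. I'm lifting further with a little more twist.

Request:
carry_out(moves=[[[-0.7, 0, 0, 7, 58], [-1.4, 0, 0, 14, 58], [-2.1, 0, 0, 21, 58], [-2.8, 0, 0, 28, 58], [-6, 0, 0, 28, 58], [-12, 0, 0, 28, 58], [-20, 0, 0, 28, 58], [-30, 0, 0, 28, 58], [-45, 0, 0, 28, 58], [-60, 0, 0, 28, 58], [-80, 0, 0, 28, 58], [-80, 0, 0, 28, 58], [-80, 0, 0, 28, 58]]])

```text
time: 14.03
position: [0.5867, -0.2468, 0.1745]
orientation: [-3.046, 1.568, -0.452]
ft_force: [-0.3, 0.2, -0.3]
gripper_width: 0.0624
```

```bash
python3 - <<'E'
from h import *
s=telemetry.state(); print(s['ft_force'],s['gripper_width'],s['position'],np.degrees(s['q']).round(1))
p,d,m,T=grab('top'); C=cloud(d,m,T); Z=C[...,2]; w=(d>0)&(C[...,0]>.4)&(C[...,0]<.72)&(abs(C[...,1]-.01)<.15)
M=w&(Z>.052)&(Z<.075); hsv=cv2.cvtColor(p,cv2.COLOR_BGR2HSV)
pan=M&(hsv[...,1]<60)&(C[...,0]>.53); print('pan',rect(C[pan][:,:2]))
M=w&(Z>.03)&(Z<.075); print('scale',rect(C[M][:,:2]))
M=(cv2.inRange(hsv,(5,150,80),(16,255,255))>0)&w&(Z<.08); n,l,st,c=cv2.connectedComponentsWithStats(M.astype(np.uint8))
for i in range(1,n):
    if st[i,4]>8: v,u=np.where(l==i); print('orange',st[i,4],c[i].round(1),onplane(np.c_[u,v],.059,m,T).mean(0).round(4))
cv2.imwrite('pics/t6.png',np.clip(cv2.resize(p[140:260,200:430],(800,417)).astype(float)*1.5,0,255).astype(np.uint8))
goto(.61,.02,.2)
E
```

```text
[-0.3297441   0.24644002 -0.33904588] 0.06243277300753213 [ 0.58673289 -0.24678518  0.17450194] [-25.5  30.6  97.3  -0.   51.9  95.8]
pan (array([616.8,  17.2]), 190.0, 159.6, -82.2)
scale (array([589. ,  13.5]), 220.1, 200.1, 7.6)
TCP [ 0.5861 -0.2465  0.1733] yawy -121.4 q6 95.8 shift [ -26.8 -240.   118.2]
```

View pics/t6.png

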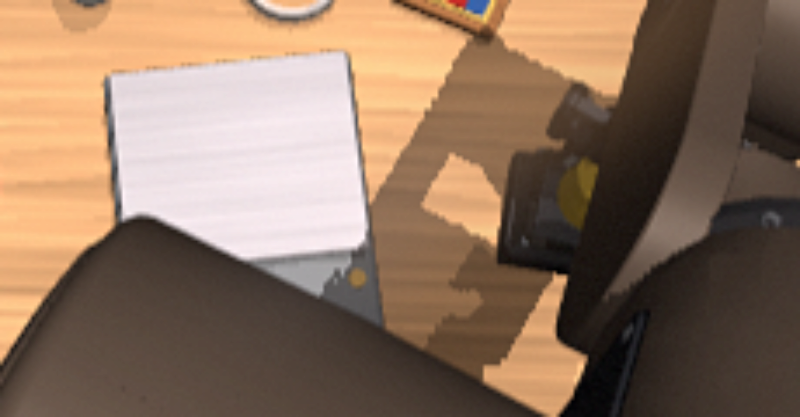

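The top view shows the pan (107–365, 50–260 in the crop) clear, and the cup held at (578,195). The pan centre is (0.617, 0.017). I'm carrying the cup there.

Request:
carry_out(moves=[[[-12, -20, 9, -6, 58], [-12, -45, 21, -12, 58], [-12, -75, 35, -18, 58], [-12, -105, 49, -24, 58], [-12, -135, 62, -30, 58], [-12, -165, 76, -36, 58], [-12, -195, 90, -42, 58], [-12, -220, 102, -48, 58], [-12, -235, 109, -54, 58], [-12, -241, 111, -60, 58], [-12, -241, 111, -60, 58], [-12, -241, 111, -60, 58], [-12, -241, 111, -60, 58]]])

```text
time: 15.17
position: [0.6167, 0.0165, 0.1841]
orientation: [-0.351, 1.57, -2.998]
ft_force: [-0.2, 0.1, -0.2]
gripper_width: 0.0626
```

Request:
carry_out(moves=[[[10, 0, 0, 0, 58], [22, 0, 0, 0, 58], [34, 0, 0, 0, 58], [43, 0, 0, 0, 58], [48, 0, 0, 0, 58], [50, 0, 0, 0, 58], [50, 0, 0, 0, 58], [50, 0, 0, 0, 58]]])

```text
time: 15.83
position: [0.6171, 0.0171, 0.1344]
orientation: [-0.257, 1.571, -2.901]
ft_force: [-0.4, 0.2, -0.1]
gripper_width: 0.0627
```

Request:
carry_out(moves=[[[0.7, 0, 0, 0, 58], [1.4, 0, 0, 0, 58], [2, 0, 0, 0, 58], [2, 0, 0, 0, 58], [2, 0, 0, 0, 58]]])

```text
time: 16.25
position: [0.6175, 0.0172, 0.1333]
orientation: [2.7, 1.57, 0.057]
ft_force: [-1.6, 0.5, 8.4]
gripper_width: 0.0626
```

Request:
carry_out(moves=[[[-0.8, 0, 0, 0, 66], [-0.8, 0, 0, 0, 75], [-0.8, 0, 0, 0, 85], [-0.8, 0, 0, 0, 85], [-0.8, 0, 0, 0, 85], [-10, 0, 0, 0, 85], [-30, 0, 0, 0, 85], [-60, 0, 0, 0, 85], [-95, 0, 0, 0, 85], [-95, 0, 0, 0, 85], [-95, 0, 0, 0, 85]]])

```text
time: 17.17
position: [0.6183, 0.0171, 0.2303]
orientation: [2.618, 1.566, -0.025]
ft_force: [-0.7, 0.3, -0.3]
gripper_width: 0.085
```

```bash
python3 - <<'E'
from h import *
s=telemetry.state(); print(s['ft_force'],s['position'])
p,d,m,T=grab('wrist'); C=cloud(d,m,T); Z=C[...,2]; cv2.imwrite('pics/w7.png',p)
w=(d>0)&(abs(C[...,0]-.617)<.06)&(abs(C[...,1]-.017)<.06)
M=w&(Z>.14)&(Z<.16); P=C[M]; print('cup rim',M.sum(),cv2.minEnclosingCircle((P[:,:2]*1000).astype(np.float32)),np.median(P[:,2]))
hsv=cv2.cvtColor(p,cv2.COLOR_BGR2HSV); M=(cv2.inRange(hsv,(5,150,80),(16,255,255))>0)&(d>0)&(abs(C[...,0]-.49)<.06)&(abs(C[...,1]+.055)<.06)&(Z>.045)
print('orange',M.sum(),C[M].mean(0).round(4)); 
for q in ('tare_top','cup_rim','plaque1'):
  for r in models.place_of(q,'wrist')[:5]:
    u,v=map(int,np.round(r['point'])); print(q,round(r['score'],2),u,v,C[min(v,383),min(u,511)].round(3))
p2,d,m,T=grab('scene'); cv2.imwrite('pics/s7.png',np.hstack([cv2.resize(p2[100:292,100:356],(512,384)),p[:, ::2]])[:,:790])
goto(.489,-.0555,.12)
E
```

```text
[-0.71276637  0.27149411 -0.34585983] [0.61828594 0.01707307 0.2302779 ]
cup rim 1617 ((617.09375, 17.865934371948242), 32.86460494995117) 0.15047415438652412
orange 281 [ 0.4879 -0.0532  0.0623]
tare_top 0.73 262 293 [ 0.49  -0.054  0.064]
cup_rim 0.66 260 210 [0.596 0.007 0.089]
cup_rim 0.33 448 124 [ 0.777 -0.152  0.019]
plaque1 0.74 68 210 [0.448 0.219 0.014]
TCP [0.6164 0.0171 0.2265] yawy -61.5 q6 60.2 shift [106.7   3.  146.4]
```

View pics/s7.png

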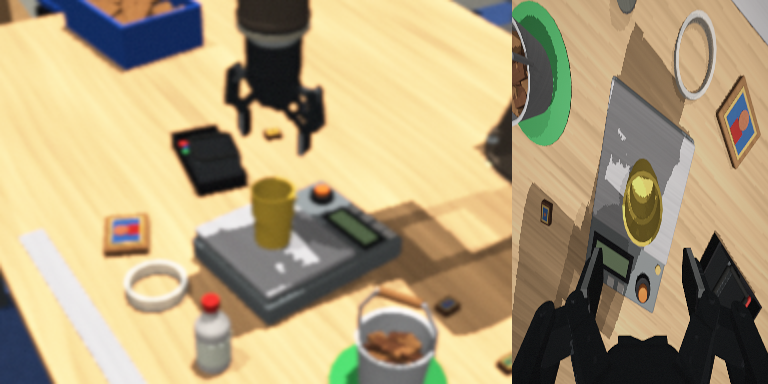

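The left (scene) half shows the cup standing on the pan at (273,213), the pot down in its tray at (200,155), and the pail on its mat. The button is at (0.4885, -0.0535). I'm moving over it with the fingers shut.

Request:
carry_out(moves=[[[0, 0, 30, 7, 85], [0, 0, 60, 14, 60], [0, 0, 90, 21, 30], [0, 0, 120, 28, 0], [0, 1, 146, 35, 0], [0, 1, 146, 42, 0], [0, 1, 146, 49, 0], [0, 1, 146, 56, 0], [0, 1, 146, 58, 0], [40, 1, 146, 58, 0], [80, 1, 146, 58, 0], [120, 1, 146, 58, 0], [142, 1, 146, 58, 0], [142, 1, 146, 58, 0], [142, 1, 146, 58, 0], [142, 1, 146, 58, 0]]], squeeze=40)

```text
time: 18.75
position: [0.4898, -0.0536, 0.0864]
orientation: [-2.782, 1.57, -0.154]
ft_force: [0.3, 0.5, 0.2]
gripper_width: 0.0002
```

```bash
python3 - <<'E'
from h import *
s=telemetry.state(); print(s['ft_force'],s['position'],s['gripper_width'],np.degrees(s['q']).round())
goto(.4885,-.0537,.0675)
E
```

```text
[0.34907455 0.46867223 0.20608352] [ 0.48975058 -0.0536124   0.08640325] 0.0002470101384623416 [-10.  29. 120.   0.  31. 110.]
TCP [ 0.4898 -0.0536  0.0864] yawy -119.5 q6 109.7 shift [18.9  0.7  1.1]
```

Request:
carry_out(moves=[[[8, 0.5, 1, 0, 0], [13, 0.5, 1, 0, 0], [16, 0.5, 1, 0, 0], [18, 0.5, 1, 0, 0], [18, 0.5, 1, 0, 0], [18, 0.5, 1, 0, 0]]])

```text
time: 19.25
position: [0.4894, -0.0537, 0.0706]
orientation: [-2.798, 1.567, -0.171]
ft_force: [-12.8, 2.2, 72.7]
gripper_width: 0.0
```

The force is high, so the button is on its stop. I'm backing off at once.

Request:
carry_out(moves=[[[-15, 0, 0, 0, 0], [-55, 0, 0, 0, 0], [-95, 0, 0, 0, 0], [-130, 0, 0, 0, 20], [-130, 0, 0, 0, 50], [-130, 0, 0, 0, 50]]])

```text
time: 19.75
position: [0.4895, -0.0537, 0.1999]
orientation: [-2.805, 1.566, -0.177]
ft_force: [-0.2, 0.4, -0.3]
gripper_width: 0.0361
```

```bash
python3 - <<'E'
from h import *
s=telemetry.state(); print(s['ft_force'],s['position'],s['gripper_width'])
p,d,m,T=grab('scene'); C=cloud(d,m,T); Z=C[...,2]
w=(d>0)&(abs(C[...,0]-.49)<.04)&(abs(C[...,1]+.054)<.04); hsv=cv2.cvtColor(p,cv2.COLOR_BGR2HSV)
M=w&(cv2.inRange(hsv,(3,140,80),(16,255,255))>0); print('button',M.sum(),C[M].mean(0),np.percentile(Z[M],[50,95]))
w=(d>0)&(abs(C[...,0]-.617)<.06)&(abs(C[...,1]-.017)<.06)&(Z>.14)&(Z<.165);print('cup rim',w.sum(),C[w].mean(0),Z[w].max())
cv2.imwrite('pics/s8.png',p)
p,d,m,T=grab('wrist'); C=cloud(d,m,T); cv2.imwrite('pics/w8.png',p)
for r in models.place_of('plaque1','wrist')[:5]:
    u,v=map(int,np.round(r['point'])); print(round(r['score'],2),u,v,C[min(v,383),min(u,511)].round(3))
goto(.432,-.3155,.15,80.4)
E
```

```text
[-0.16999838  0.36790502 -0.25295575] [ 0.48945486 -0.05372827  0.19986261] 0.03611134552323482
button 36 [ 0.48930177 -0.0533279   0.06299255] [0.06419232 0.06748005]
cup rim 193 [0.61921253 0.01634964 0.14810828] 0.1557185988837435
0.91 40 335 [0.439 0.34  0.011]
0.89 491 106 [ 0.434 -0.31   0.014]
0.59 107 299 [0.441 0.214 0.013]
TCP [ 0.4874 -0.0534  0.1967] yawy -119.5 q6 109.7 shift [ 46.8 255.5 -80.7] | turn 160.1 (q6 -117) | turn -19.9 (q6 63) | turn -19.9 (q6 63)
```

The button sprang back up (z about 0.063) and the cup stands. I can't tell from the force alone whether the stop was the button's or the black collar around it. I'll press again gently with the cup still empty and read force against depth.

Request:
carry_out(moves=[[[30, 0, 0, 0, 0], [70, 0, 0, 0, 0], [105, 0, 0, 0, 0], [119, 0, 0, 0, 0], [120, 0, 0, 0, 0], [120, 0, 0, 0, 0], [120, 0, 0, 0, 0], [120, 0, 0, 0, 0]]])

```text
time: 20.57
position: [0.4888, -0.0536, 0.0784]
orientation: [-2.801, 1.569, -0.173]
ft_force: [0.2, 0.1, 0.1]
gripper_width: 0.0
```

Request:
carry_out(moves=[[[1, 0, 0, 0, 0], [1, 0, 0, 0, 0], [1, 0, 0, 0, 0], [1, 0, 0, 0, 0]]])

```text
time: 20.9
position: [0.4885, -0.0535, 0.077]
orientation: [-2.818, 1.57, -0.191]
ft_force: [1.0, -0.3, 1.4]
gripper_width: -0.0002
```

Request:
carry_out(moves=[[[1, 0, 0, 0, 0], [1, 0, 0, 0, 0], [1, 0, 0, 0, 0], [1, 0, 0, 0, 0]]])

```text
time: 21.23
position: [0.4883, -0.0535, 0.0756]
orientation: [-2.835, 1.57, -0.207]
ft_force: [0.7, -0.9, 2.2]
gripper_width: 0.0002
```

Request:
carry_out(moves=[[[1.5, 0, 0, 0, 0], [1.5, 0, 0, 0, 0], [1.5, 0, 0, 0, 0], [1.5, 0, 0, 0, 0]]])

```text
time: 21.57
position: [0.4883, -0.0535, 0.074]
orientation: [-2.85, 1.57, -0.222]
ft_force: [2.7, -0.0, 3.2]
gripper_width: -0.0
```

Request:
carry_out(moves=[[[1.5, 0, 0, 0, 0], [1.5, 0, 0, 0, 0], [1.5, 0, 0, 0, 0], [1.5, 0, 0, 0, 0]]])

```text
time: 21.9
position: [0.4882, -0.0535, 0.0725]
orientation: [-2.904, 1.571, -0.277]
ft_force: [2.6, -0.7, 2.8]
gripper_width: -0.0001
```

Request:
carry_out(moves=[[[1, 0, 0, 0, 0], [1, 0, 0, 0, 0], [1, 0, 0, 0, 0], [1, 0, 0, 0, 0]]])

```text
time: 22.23
position: [0.4883, -0.0535, 0.0719]
orientation: [-2.786, 1.57, -0.159]
ft_force: [0.2, 0.1, 12.8]
gripper_width: 0.0
```

Force builds from about TCP z 0.077 and meets a hard stop at 0.072. That is the full 5 mm of travel, so both presses were complete. It also shows the shut tips sit about 18 mm ahead of the TCP. Next is the right-hand plaque.

Request:
carry_out(moves=[[[-40, 0, 0, 0, 0], [-80, 0, 0, 0, 0], [-110, 0, 0, 0, 20], [-110, 30, -10, -5, 50], [-110, 65, -20, -10, 50], [-110, 100, -31, -15, 50], [-110, 140, -44, -20, 50], [-110, 180, -56, -20, 50], [-110, 220, -69, -20, 50], [-110, 256, -80, -20, 50], [-110, 256, -80, -20, 50], [-110, 256, -80, -20, 50], [-110, 256, -80, -20, 50]]])

```text
time: 23.32
position: [0.4311, -0.3151, 0.1809]
orientation: [-0.611, 1.569, 2.364]
ft_force: [0.1, 0.2, -0.0]
gripper_width: 0.0501
```

```bash
cat >> h.py <<'E'
def plaques(cam='wrist',pad=6):
    """find plaques by network outline near bench; return list (centre,long,short,yaw)"""
    p,d,m,T=grab(cam); out=[]
    for r in models.outline_of('plaque1',cam):
        v,u=np.where(r['pixels']); 
        if len(u)<20: continue
        uv=np.c_[u,v]; Pd=world(uv,d[v,u],m,T); k=d[v,u]>0; z=Pd[k][:,2]
        top=k&(Pd[:,2]>.009)&(Pd[:,2]<.018); P=onplane(uv,.012,m,T)
        R1=rect(P[:,:2]); R2=rect(P[top][:,:2]) if top.sum()>10 else None
        print(round(r['score'],2),r['bbox'],'z',np.round(np.median(z),4),'all',R1,'top',R2)
    return p
E
python3 - <<'E'
from h import *
s=telemetry.state(); print(s['ft_force'],s['position'],s['gripper_width'])
p=plaques(); cv2.imwrite('pics/w9.png',p[:, :])
goto(.432,-.3155,.15,80.4)
E
```

```text
[ 0.10840134  0.2090442  -0.00050104] [ 0.43105786 -0.31512131  0.18094948] 0.05012081862683379
0.59 [0.0, 50.9, 72.3, 161.8] z 0.0393 all (array([503.7, -82.7]), 177.2, 77.7, -25.9) top (array([527.3, -92.7]), 145.2, 9.9, 6.1)
0.55 [253.1, 162.1, 20.3, 29.5] z 0.0131 all (array([ 433.1, -316.6]), 32.1, 22.6, -9.5) top (array([ 432.5, -316.6]), 31.0, 22.6, -9.5)
TCP [ 0.4317 -0.3144  0.1812] yawy -99.4 q6 60.1 shift [31.2  1.1 -0.5] | turn -179.8 (q6 -117) | turn 0.2 (q6 63) | turn 0.2 (q6 63)
```

View pics/w9.png

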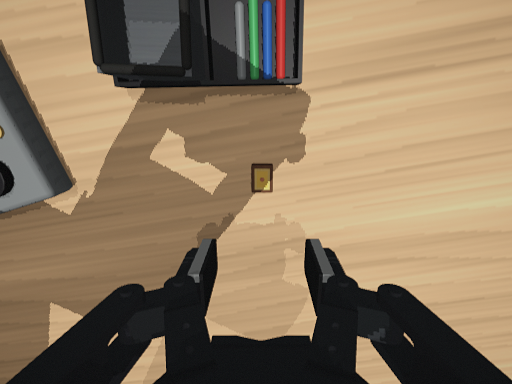

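The wrist view shows the plaque at (262,178), aligned with the jaws. I'm descending and gripping.

Request:
carry_out(moves=[[[40, 2, -1.5, 0, 45], [80, 2, -1.5, 0, 45], [120, 2, -1.5, 0, 45], [148, 2, -1.5, 0, 45], [158, 2, -1.5, 0, 45], [160, 2, -1.5, 0, 45], [160, 2, -1.5, 0, 45], [160, 2, -1.5, 0, 20], [160, 2, -1.5, 0, 18], [160, 2, -1.5, 0, 18], [160, 2, -1.5, 0, 18], [160, 2, -1.5, 0, 18], [160, 2, -1.5, 0, 18]]], squeeze=30)

```text
time: 24.5
position: [0.434, -0.3185, 0.0234]
orientation: [2.667, 1.568, -0.64]
ft_force: [1.6, 3.1, 7.6]
gripper_width: 0.0226
```

Request:
carry_out(moves=[[[-40, 0, 0, 0, 18], [-80, 0, 0, 0, 18], [-120, 0, 0, 0, 18], [-160, 0, 0, 0, 18], [-190, -30, -10, 0, 18], [-200, -65, -23, 0, 18], [-200, -101, -35, 0, 18], [-200, -137, -48, 0, 18], [-200, -173, -60, 0, 18], [-200, -209, -73, 0, 18], [-200, -245, -85, 0, 18], [-200, -281, -98, 0, 18], [-200, -315, -110, 0, 18], [-200, -345, -120, 0, 18], [-200, -361, -126, 0, 18], [-200, -361, -126, 0, 18], [-200, -361, -126, 0, 18], [-200, -361, -126, 0, 18]]])

```text
time: 26.0
position: [0.6162, 0.0167, 0.2221]
orientation: [2.592, 1.57, -0.715]
ft_force: [-0.4, -0.6, -0.3]
gripper_width: 0.0222
```

```bash
python3 - <<'E'
from h import *
s=telemetry.state(); print(s['ft_force'],s['position'],s['gripper_width'])
goto(.617,.0178,.175)
E
```

```text
[-0.43028392 -0.60805367 -0.30296167] [0.61618253 0.01668875 0.22213914] 0.02223155247360046
TCP [0.6162 0.0167 0.2221] yawy -99.5 q6 98.2 shift [47.1 -1.2 -0.6]
```

Request:
carry_out(moves=[[[20, -1, -0.5, 0, 18], [38, -1, -0.5, 0, 18], [45, -1, -0.5, 0, 18], [45, -1, -0.5, 0, 18], [45, -1, -0.5, 0, 18], [45, -1, -0.5, 0, 45], [45, -1, -0.5, 0, 45], [45, -1, -0.5, 0, 45], [45, -1, -0.5, 0, 45], [45, -1, -0.5, 0, 45], [5, -1, -0.5, 0, 45], [-5, -1, -0.5, 0, 45], [-5, -1, -0.5, 0, 45]]])

```text
time: 27.08
position: [0.6192, 0.0184, 0.23]
orientation: [-2.998, 1.565, -0.021]
ft_force: [1.1, -0.3, 1.6]
gripper_width: 0.0452
```

```bash
python3 - <<'E'
from h import *
s=telemetry.state(); print(s['ft_force'],s['position'],s['gripper_width'])
p,d,m,T=grab('wrist'); C=cloud(d,m,T);Z=C[...,2]
w=(d>0)&(abs(C[...,0]-.617)<.06)&(abs(C[...,1]-.017)<.06)
M=w&(Z>.14)&(Z<.16); P=C[M]; print('cup rim',M.sum(),cv2.minEnclosingCircle((P[:,:2]*1000).astype(np.float32)),np.median(P[:,2]))
cv2.imwrite('pics/w10.png',cv2.resize(p[100:300,160:360],(600,600)))
plaques('top')
goto(.441,.219,.18,93)
E
```

```text
[ 1.09115507 -0.25149426  1.59205469] [0.61918118 0.01840102 0.23002874] 0.045236867181582444
cup rim 1614 ((616.7359619140625, 17.513202667236328), 33.035762786865234) 0.15047331507556894
TCP [0.6171 0.0184 0.2262] yawy -99.5 q6 98.3 shift [  46.3 -168.9  206.6] | turn 167.5 (q6 -67) | turn -12.5 (q6 113) | turn -12.5 (q6 113)
```

View pics/w10.png

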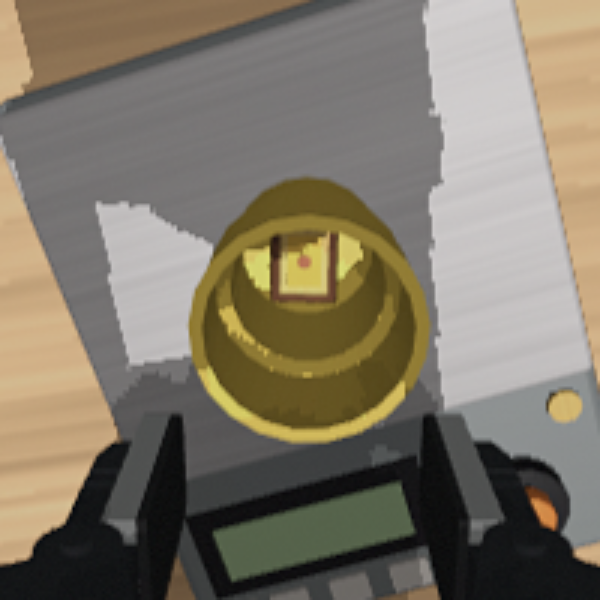

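The plaque lies flat in the cup at (303,268) in the crop. I'm going to the next one at (0.441, 0.219), turning the wrist camera away from the pail.

Request:
carry_out(moves=[[[0, -20, 25, 7, 50], [0, -42, 52, 14, 50], [0, -63, 77, 21, 50], [0, -84, 103, 28, 50], [0, -105, 129, 35, 50], [0, -126, 155, 42, 50], [0, -147, 180, 49, 50], [0, -169, 207, 56, 50], [0, -169, 207, 63, 50], [0, -169, 207, 70, 50], [0, -169, 207, 77, 50], [0, -169, 207, 84, 50], [0, -169, 207, 91, 50], [0, -169, 207, 98, 50], [0, -169, 207, 105, 50], [0, -169, 207, 112, 50], [0, -169, 207, 119, 50], [0, -169, 207, 126, 50], [0, -169, 207, 133, 50], [0, -169, 207, 140, 50]]])

```text
time: 28.9
position: [0.4295, 0.1933, 0.1745]
orientation: [-0.09, 1.156, 1.061]
ft_force: [1.3, 1.5, -0.6]
gripper_width: 0.0497
```

Request:
carry_out(moves=[[[20, 0, 0, 7, 50], [46, 0, 0, 14, 50], [46, 0, 0, 21, 50], [46, 0, 0, 27.5, 50], [46, 0, 0, 27.5, 50], [46, 0, 0, 27.5, 50]]])

```text
time: 29.4
position: [0.4323, 0.2074, 0.1177]
orientation: [0.359, 1.136, 1.041]
ft_force: [-0.5, -0.2, 0.9]
gripper_width: 0.05
```

```bash
python3 - <<'E'
from h import *
s=telemetry.state(); print(s['ft_force'],s['position'],s['gripper_width'])
p=plaques(); cv2.imwrite('pics/w11.png',p); plaques('top')
goto(.441,.219,.18,93)
E
```

```text
[-0.46801208 -0.24259668  0.91380666] [0.43234285 0.20737999 0.11766758] 0.05002583093521204
0.8 [225.1, 145.2, 42.8, 42.1] z 0.0127 all (array([438.2, 218.6]), 36.5, 28.5, 11.7) top (array([439.8, 220. ]), 33.2, 25.1, 9.7)
0.59 [319.9, 204.9, 37.6, 30.5] z 0.0121 all (array([433.7, 345.6]), 37.6, 36.6, -87.5) top (array([435., 349.]), 33.1, 26.8, 3.7)
0.16 [146.9, 230.0, 130.8, 62.2] z 0.0044 all (array([564.6, 276.5]), 153.4, 114.2, -66.9) top None
0.62 [142.9, 241.7, 5.8, 16.9] z 0.0124 all (array([437.2, 348. ]), 30.7, 24.7, 4.5) top (array([437.2, 349.4]), 30.5, 21.9, 4.6)
0.55 [142.2, 168.9, 44.5, 44.4] z 0.0672 all (array([610.6, 306.8]), 118.3, 108.3, 76.4) top (array([584.1, 277.1]), 79.8, 43.2, -35.6)
TCP [0.4337 0.2076 0.119 ] yawy 130.8 q6 167.4 shift [-49.6  12.8  35.8] | turn 37.8 (q6 -67) | turn -142.2 (q6 113) | turn -142.2 (q6 113)
```

The turn ran q6 into its limit (it should have gone the other way), which tilted the tool. I'm turning it back.

Request:
carry_out(moves=[[[-20, 0, 0, -7, 50], [-20, 0, 0, -14, 50], [-20, 0, 0, -21, 50], [-20, 0, 0, -28, 50], [-20, 0, 0, -35, 50], [-20, 0, 0, -42, 50], [-20, 0, 0, -49, 50], [-20, 0, 0, -56, 50], [-20, 0, 0, -63, 50], [-20, 0, 0, -70, 50], [-20, 0, 0, -77, 50], [-20, 0, 0, -84, 50], [-20, 0, 0, -90, 50], [-20, 0, 0, -90, 50]]])

```text
time: 30.77
position: [0.4293, 0.2003, 0.1371]
orientation: [-1.222, 1.134, 1.035]
ft_force: [0.8, -0.4, 0.3]
gripper_width: 0.0501
```

```bash
python3 - <<'E'
from h import *
s=telemetry.state(); print(s['ft_force'],s['position'],tcp()[:3,:3].round(3),np.degrees(s['q']).round(1))
E
```

```text
[ 0.75496246 -0.42894347  0.33602732] [0.42933132 0.20033095 0.13709839] [[ 0.216 -0.728 -0.65 ]
 [ 0.364 -0.558  0.746]
 [-0.906 -0.398  0.145]] [  6.4  19.8 135.6  66.8  21.5  84.6]
```

The commanded pose got clipped with a 25° tilt (q4 = 67°). Over-turning against the opposite q6 limit should unwind q4. First I'm raising and turning toward that limit.

Request:
carry_out(moves=[[[-30, -13, 5, -7, 50], [-60, -26, 10, -14, 50], [-90, -40, 14, -21, 50], [-90, -40, 14, -28, 50], [-90, -40, 14, -35, 50], [-90, -40, 14, -42, 50], [-90, -40, 14, -49, 50], [-90, -40, 14, -56, 50], [-90, -40, 14, -63, 50], [-90, -40, 14, -70, 50], [-90, -40, 14, -77, 50], [-90, -40, 14, -84, 50], [-90, -40, 14, -91, 50], [-90, -40, 14, -98, 50], [-90, -40, 14, -105, 50], [-90, -40, 14, -112, 50], [-90, -40, 14, -119, 50], [-90, -40, 14, -126, 50], [-90, -40, 14, -133, 50], [-90, -40, 14, -140, 50]]])

```text
time: 32.43
position: [0.4299, 0.2, 0.2364]
orientation: [2.622, 1.134, 1.035]
ft_force: [0.9, 0.9, -0.1]
gripper_width: 0.0502
```

```bash
cat > st.py <<'E'
from h import *
s=telemetry.state(); A=tcp()[:3,:3]; print(s['position'].round(4),'toolx',A[:,0].round(3),'tilt',np.degrees(np.arccos(-A[2,0])).round(2),'q',np.degrees(s['q']).round(1),'F',s['ft_force'].round(1))
E
python3 st.py
```

```text
[0.4299 0.2    0.2364] toolx [ 0.216  0.364 -0.906] tilt 25.01 q [  6.4   7.7 129.5  38.2  33.  -23.4] F [ 0.9  0.9 -0.1]
```

Request:
carry_out(moves=[[[0, 0, 0, -7, 50], [0, 0, 0, -14, 50], [0, 0, 0, -21, 50], [0, 0, 0, -28, 50], [0, 0, 0, -35, 50], [0, 0, 0, -42, 50], [0, 0, 0, -49, 50], [0, 0, 0, -56, 50], [0, 0, 0, -63, 50], [0, 0, 0, -70, 50], [0, 0, 0, -77, 50], [0, 0, 0, -84, 50], [0, 0, 0, -91, 50], [0, 0, 0, -98, 50], [0, 0, 0, -105, 50], [0, 0, 0, -112, 50], [0, 0, 0, -119, 50], [0, 0, 0, -126, 50], [0, 0, 0, -133, 50], [0, 0, 0, -140, 50]]])

```text
time: 34.1
position: [0.4299, 0.2, 0.2364]
orientation: [0.179, 1.134, 1.035]
ft_force: [-0.1, 0.2, -0.4]
gripper_width: 0.0494
```

Request:
carry_out(moves=[[[0, 0, 0, -7, 50], [0, 0, 0, -14, 50], [0, 0, 0, -21, 50], [0, 0, 0, -28, 50], [0, 0, 0, -28, 50]]])

```text
time: 34.52
position: [0.423, 0.233, 0.2579]
orientation: [-0.394, 1.197, 0.915]
ft_force: [-0.3, -0.8, -0.7]
gripper_width: 0.05
```

```bash
python3 st.py
```

```text
[0.423  0.233  0.2579] toolx [ 0.222  0.289 -0.931] tilt 21.39 q [  15.9    5.4  126.4   23.5   32.9 -167.2] F [-0.3 -0.8 -0.7]
```

It works: q4 went from 38° to 23° and the tilt is falling. Continuing.

Request:
carry_out(moves=[[[0, 0, 0, -7, 50], [0, 0, 0, -14, 50], [0, 0, 0, -21, 50], [0, 0, 0, -28, 50], [0, 0, 0, -28, 50]]])

```text
time: 34.93
position: [0.4024, 0.2716, 0.2642]
orientation: [-1.088, 1.231, 0.662]
ft_force: [0.4, 0.1, -0.1]
gripper_width: 0.0499
```

```bash
python3 st.py
```

```text
[0.4024 0.2716 0.2642] toolx [ 0.263  0.205 -0.943] tilt 19.49 q [  28.     4.4  125.7    6.4   30.9 -167.2] F [ 0.4  0.1 -0.1]
```

q4 is nearly unwound. What remains is a 19° outward pitch tilt, which pulling inward against the inner reach limit should take out. I'll finish q4 first.

Request:
carry_out(moves=[[[0, 0, 0, -5, 50], [0, 0, 0, -10, 50], [0, 0, 0, -10, 50]]])

```text
time: 35.18
position: [0.3939, 0.2849, 0.2643]
orientation: [-1.342, 1.232, 0.567]
ft_force: [0.5, -0.5, -0.3]
gripper_width: 0.05
```

```bash
python3 st.py; python3 - <<'E'
from h import *
T=tcp(); r=T[:3,3].copy(); r[2]=0; r/=np.linalg.norm(r); print('inward 100mm shift',(T[:3,:3].T@(-r*100)).round(1),'up 100',(T[:3,:3].T@[0,0,100]).round(1))
E
```

```text
[0.3939 0.2849 0.2643] toolx [ 0.28   0.178 -0.943] tilt 19.39 q [  32.2    4.5  125.5    0.2   30.6 -167.3] F [ 0.5 -0.5 -0.3]
inward 100mm shift [-33.1  90.4 -27.1] up 100 [-94.3 -32.3   7.5]
```

Request:
carry_out(moves=[[[-3, 9, -3, 7, 50], [-7, 18, -5, 14, 50], [-10, 27, -8, 21, 50], [-13, 36, -11, 28, 50], [-17, 45, -14, 35, 50], [-20, 54, -16, 42, 50], [-23, 63, -19, 49, 50], [-26, 72, -22, 56, 50], [-30, 81, -24, 63, 50], [-33, 90, -27, 70, 50], [-33, 90, -27, 70, 50]]])

```text
time: 36.1
position: [0.3125, 0.2249, 0.2639]
orientation: [-0.104, 1.234, 0.57]
ft_force: [0.0, -0.1, -1.3]
gripper_width: 0.0499
```

```bash
python3 st.py; python3 - <<'E'
from h import *
T=tcp(); r=T[:3,3].copy(); r[2]=0; print(np.linalg.norm(r)); r/=np.linalg.norm(r); print('inward 100mm shift',(T[:3,:3].T@(-r*100)).round(1),'up 100',(T[:3,:3].T@[0,0,100]).round(1))
E
```

```text
[0.3125 0.2249 0.2639] toolx [ 0.279  0.178 -0.944] tilt 19.32 q [ 30.6  -5.3 135.2   1.3  30.8 -99. ] F [ 0.  -0.1 -1.3]
0.3849710666628326
inward 100mm shift [-33.    4.4 -94.3] up 100 [-94.4  -3.4  32.9]
```

Request:
carry_out(moves=[[[30, 1, -10, 0, 50], [60, 2, -21, 0, 50], [90, 3, -31, 0, 50], [120, 4, -42, 0, 50], [151, 5, -53, 0, 50], [151, 5, -53, 0, 50], [151, 5, -53, 0, 50]]])

```text
time: 36.68
position: [0.3224, 0.227, 0.1319]
orientation: [-0.095, 1.265, 0.591]
ft_force: [-0.0, -0.1, -1.2]
gripper_width: 0.0503
```

```bash
python3 st.py; python3 - <<'E'
from h import *
T=tcp(); r=T[:3,3].copy(); r[2]=0; print(np.linalg.norm(r)); r/=np.linalg.norm(r); print('inward 100mm shift',(T[:3,:3].T@(-r*100)).round(1),'up 100',(T[:3,:3].T@[0,0,100]).round(1))
E
```

```text
[0.3224 0.227  0.1319] toolx [ 0.25   0.168 -0.954] tilt 17.5 q [  29.6   14.1  143.4   14.5    5.2 -114. ] F [-0.  -0.1 -1.2]
0.3942874755092536
inward 100mm shift [-30.1   6.8 -95.1] up 100 [-95.4  -2.8  29.9]
```

The q5 limit is reached and the tilt is now falling. I'll keep pulling inward.

Request:
carry_out(moves=[[[-9, 2, -28, 0, 50], [-18, 4, -57, 0, 50], [-18, 4, -57, 0, 50], [-18, 4, -57, 0, 50]]])

```text
time: 37.02
position: [0.2737, 0.1917, 0.1413]
orientation: [-0.085, 1.27, 0.602]
ft_force: [0.2, 0.0, 0.8]
gripper_width: 0.0501
```

```bash
python3 st.py; python3 - <<'E'
from h import *
T=tcp(); r=T[:3,3].copy(); r[2]=0; print(np.linalg.norm(r)); r/=np.linalg.norm(r); print('inward 100mm shift',(T[:3,:3].T@(-r*100)).round(1),'up 100',(T[:3,:3].T@[0,0,100]).round(1))
E
```

```text
[0.2737 0.1917 0.1413] toolx [ 0.244  0.168 -0.955] tilt 17.25 q [  27.6    8.7  149.4   23.     5.2 -124.4] F [0.2 0.  0.8]
0.3341744120118635
inward 100mm shift [-29.6   7.2 -95.2] up 100 [-95.5  -2.5  29.5]
```

The tilt direction is fixed in the world. So if I swing to an azimuth where it is tangential (q1 about -56°), it can be unwound with the q4 method that worked before. Computing waypoints.

```bash
python3 - <<'E'
from h import *
for w in ((.36,.25,.30),(.45,-.05,.30),(.32,-.42,.30)): goto(*w)
E
```

```text
TCP [0.2737 0.1917 0.1413] yawy 129.1 q6 -124.4 shift [-120.7  -13.2  145.9]
TCP [0.2737 0.1917 0.1413] yawy 129.1 q6 -124.4 shift [-149.1 -302.6   29.5]
TCP [0.2737 0.1917 0.1413] yawy 129.1 q6 -124.4 shift [-242.9 -507.5 -291.5]
```

Request:
carry_out(moves=[[[-24, -3, 29, 5, 50], [-48, -5, 58, 10, 50], [-72, -8, 87, 15, 50], [-97, -11, 117, 20, 50], [-121, -13, 146, 25, 50], [-124, -45, 133, 30, 50], [-127, -77, 120, 35, 50], [-130, -109, 107, 40, 50], [-133, -141, 94, 45, 50], [-136, -173, 81, 50, 50], [-139, -205, 68, 55, 50], [-142, -238, 55, 60, 50], [-145, -270, 42, 60, 50], [-149, -303, 29, 60, 50], [-149, -303, 29, 60, 50], [-149, -303, 29, 60, 50]]])

```text
time: 38.35
position: [0.4517, -0.0527, 0.2992]
orientation: [0.954, 1.273, 0.59]
ft_force: [-1.0, 1.0, -0.7]
gripper_width: 0.0502
```

```bash
python3 st.py; python3 - <<'E'
from h import *
goto(.32,-.42,.30)
E
```

```text
[ 0.4517 -0.0527  0.2992] toolx [ 0.244  0.163 -0.956] tilt 17.04 q [ -21.5    2.6  120.9   18.9   48.2 -102.3] F [-1.   1.  -0.7]
TCP [ 0.4517 -0.0527  0.2992] yawy 70.4 q6 -102.3 shift [ -92.7 -378.7   15.8]
```

Request:
carry_out(moves=[[[-9, -38, 2, 0, 50], [-19, -76, 3, 0, 50], [-28, -114, 5, 0, 50], [-37, -152, 6, 0, 50], [-46, -190, 8, 0, 50], [-56, -228, 10, 0, 50], [-65, -266, 11, 0, 50], [-74, -304, 13, 0, 50], [-84, -342, 14, 0, 50], [-93, -379, 16, 0, 50], [-93, -379, 16, 0, 50], [-93, -379, 16, 0, 50]]])

```text
time: 39.35
position: [0.3203, -0.4194, 0.2988]
orientation: [0.963, 1.275, 0.601]
ft_force: [0.9, 1.9, 0.4]
gripper_width: 0.0499
```

```bash
python3 st.py
```

```text
[ 0.3203 -0.4194  0.2988] toolx [ 0.24   0.165 -0.957] tilt 16.94 q [ -67.2   15.8  104.2   18.4   64.6 -145.1] F [0.9 1.9 0.4]
```

Request:
carry_out(moves=[[[0, 0, 0, -7, 50], [0, 0, 0, -14, 50], [0, 0, 0, -21, 50], [0, 0, 0, -28, 50], [0, 0, 0, -35, 50], [0, 0, 0, -42, 50], [0, 0, 0, -42, 50]]])

```text
time: 39.93
position: [0.3656, -0.393, 0.3132]
orientation: [0.385, 1.39, 0.647]
ft_force: [-0.4, 0.3, -0.1]
gripper_width: 0.0501
```

```bash
python3 st.py
```

```text
[ 0.3656 -0.393   0.3132] toolx [ 0.144  0.109 -0.984] tilt 10.38 q [ -57.2   14.6  102.2   11.5   64.4 -167.3] F [-0.4  0.3 -0.1]
```

Request:
carry_out(moves=[[[0, 0, 0, -7, 50], [0, 0, 0, -14, 50], [0, 0, 0, -20, 50], [0, 0, 0, -20, 50]]])

```text
time: 40.27
position: [0.4043, -0.3589, 0.3178]
orientation: [-0.035, 1.504, 0.458]
ft_force: [-0.1, -0.2, -0.2]
gripper_width: 0.0499
```

```bash
python3 st.py
```

```text
[ 0.4043 -0.3589  0.3178] toolx [ 0.06   0.03  -0.998] tilt 3.85 q [ -47.3   14.   101.7    4.1   63.3 -167.3] F [-0.1 -0.2 -0.2]
```

Request:
carry_out(moves=[[[0, 0, 0, -5, 50], [0, 0, 0, -10, 50], [0, 0, 0, -10, 50]]])

```text
time: 40.52
position: [0.4262, -0.3343, 0.318]
orientation: [-1.054, 1.544, -0.434]
ft_force: [0.9, 0.2, 0.2]
gripper_width: 0.0498
```

```bash
python3 st.py; python3 - <<'E'
from h import *
plaques('top'); goto(.44,.219,.15,99)
E
```

```text
[ 0.4262 -0.3343  0.318 ] toolx [ 0.024 -0.011 -1.   ] tilt 1.55 q [ -41.6   14.   101.6    0.5   63.  -167.4] F [0.9 0.2 0.2]
0.58 [138.3, 240.2, 14.0, 18.7] z 0.0116 all (array([437.2, 348. ]), 36.0, 30.2, 4.5) top (array([437.5, 348. ]), 30.9, 24.6, 4.8)
0.44 [259.9, 178.3, 13.1, 13.3] z 0.0771 all (array([635.1,  22.1]), 32.3, 26.1, -12.3) top None
TCP [ 0.4252 -0.3359  0.3179] yawy 125.3 q6 -167.4 shift [162.5 448.2 330.2] | turn 26.3 (q6 -73) | turn -153.7 (q6 107) | turn -153.7 (q6 107)
```

The tilt is down to 1.5°, which is good enough, and q6 has room again in the right direction. I'm going to the second plaque.

Request:
carry_out(moves=[[[0, 32, 24, 4, 50], [0, 64, 47, 8, 50], [0, 96, 71, 12, 50], [5, 128, 94, 16, 50], [12, 160, 118, 20, 50], [12, 192, 141, 24, 50], [12, 224, 165, 26, 50], [12, 256, 189, 26, 50], [12, 288, 212, 26, 50], [12, 320, 236, 26, 50], [12, 352, 259, 26, 50], [12, 384, 283, 26, 50], [12, 416, 306, 26, 50], [12, 448, 330, 26, 50], [12, 448, 330, 26, 50], [12, 448, 330, 26, 50], [12, 448, 330, 26, 50], [12, 448, 330, 26, 50]]])

```text
time: 42.12
position: [0.4363, 0.2177, 0.3001]
orientation: [-0.586, 1.544, -0.427]
ft_force: [0.6, 0.1, -0.3]
gripper_width: 0.05
```

```bash
python3 st.py; python3 - <<'E'
from h import *
p=plaques(); cv2.imwrite('pics/w12.png',p)
goto(.441,.219,.18,95)
E
```

```text
[0.4363 0.2177 0.3001] toolx [ 0.024 -0.011 -1.   ] tilt 1.53 q [ 23.8  10.5 108.9  -1.3  59.6 -74.7] F [ 0.6  0.1 -0.3]
0.77 [334.0, 159.9, 23.3, 21.6] z 0.0128 all (array([434.5, 349.1]), 33.6, 26.5, 4.0) top (array([435.1, 350.1]), 32.3, 24.4, 4.5)
0.67 [254.8, 150.0, 17.5, 21.5] z 0.0128 all (array([439.1, 220.4]), 32.5, 24.7, 9.4) top (array([439.7, 221.3]), 31.0, 23.2, 9.3)
TCP [0.4365 0.2177 0.3002] yawy 99.1 q6 -74.7 shift [120.3   2.4   1.9] | turn 4.1 (q6 -69) | turn -175.9 (q6 111) | turn -175.9 (q6 111)
```

```bash
python3 -c "
from h import *
goto(.440,.2208,.12,99.4); goto(.440,.2208,.023,99.4)"
```

```text
TCP [0.4365 0.2177 0.3002] yawy 99.1 q6 -74.7 shift [180.2   5.2  -0.2] | turn -0.3 (q6 -73) | turn 179.7 (q6 107) | turn 179.7 (q6 107)
TCP [0.4365 0.2177 0.3002] yawy 99.1 q6 -74.7 shift [277.2   6.6  -2.3] | turn -0.3 (q6 -73) | turn 179.7 (q6 107) | turn 179.7 (q6 107)
```

Request:
carry_out(moves=[[[40, 2, 0, 0, 45], [80, 4, 0, 0, 45], [120, 5, 0, 0, 45], [160, 5, 0, 0, 45], [200, 5.5, -0.5, 0, 45], [240, 6, -1.5, 0, 45], [265, 6.5, -2, 0, 45], [277, 6.5, -2.3, 0, 45], [277, 6.5, -2.3, 0, 45], [277, 6.5, -2.3, 0, 45], [277, 6.5, -2.3, 0, 18], [277, 6.5, -2.3, 0, 18], [277, 6.5, -2.3, 0, 18], [277, 6.5, -2.3, 0, 18], [277, 6.5, -2.3, 0, 18], [277, 6.5, -2.3, 0, 18]]])

```text
time: 43.55
position: [0.4408, 0.2223, 0.0245]
orientation: [-0.515, 1.542, -0.354]
ft_force: [1.1, -2.5, 6.1]
gripper_width: 0.0218
```

```bash
python3 st.py; python3 -c "
from h import *
goto(.440,.2208,.22); goto(.617,.0178,.225,99.4); goto(.617,.0178,.177,99.4)"
```

```text
[0.4408 0.2223 0.0245] toolx [ 0.027 -0.01  -1.   ] tilt 1.64 q [ 24.1  35.3 122.1  -3.1  21.5 -72.2] F [ 1.1 -2.5  6.1]
TCP [0.4408 0.2223 0.0245] yawy 99.2 q6 -72.2 shift [-195.4   -4.1    3.8]
TCP [0.4408 0.2223 0.0245] yawy 99.2 q6 -72.2 shift [-193.7 -232.9  146.1] | turn -0.2 (q6 -98) | turn 179.8 (q6 82) | turn 179.8 (q6 82)
TCP [0.4408 0.2223 0.0245] yawy 99.2 q6 -72.2 shift [-145.7 -232.2  144.9] | turn -0.2 (q6 -98) | turn 179.8 (q6 82) | turn 179.8 (q6 82)
```

Request:
carry_out(moves=[[[-40, -1, 1, 0, 18], [-80, -2, 2, 0, 18], [-120, -3, 3, 0, 18], [-160, -4, 4, 0, 18], [-193, -12, 10, 0, 18], [-193, -45, 30, 0, 18], [-193, -78, 51, 0, 18], [-193, -111, 71, 0, 18], [-193, -144, 92, 0, 18], [-193, -177, 112, 0, 18], [-193, -210, 132, 0, 18], [-193, -233, 146, 0, 18], [-193, -233, 146, 0, 18], [-193, -233, 146, 0, 18]]])

```text
time: 44.72
position: [0.6172, 0.0163, 0.2237]
orientation: [-0.553, 1.543, -0.394]
ft_force: [-0.8, 0.2, -0.2]
gripper_width: 0.0216
```

Request:
carry_out(moves=[[[20, 0, -1, 0, 18], [40, 0, -1, 0, 18], [46, 0.5, -1, 0, 18], [46, 0.5, -1, 0, 18], [46, 0.5, -1, 0, 18], [46, 0.5, -1, 0, 45], [46, 0.5, -1, 0, 45], [46, 0.5, -1, 0, 45], [46, 0.5, -1, 0, 45], [46, 0.5, -1, 0, 45], [6, 0, 0, 0, 45], [0, 0, 0, 0, 45], [0, 0, 0, 0, 45]]])

```text
time: 45.8
position: [0.6183, 0.0176, 0.2257]
orientation: [-0.516, 1.539, -0.355]
ft_force: [-0.0, -0.0, 0.4]
gripper_width: 0.0446
```

```bash
python3 st.py; python3 - <<'E'
from h import *
p,d,m,T=grab('wrist'); C=cloud(d,m,T);Z=C[...,2]
w=(d>0)&(abs(C[...,0]-.617)<.06)&(abs(C[...,1]-.017)<.06)
M=w&(Z>.14)&(Z<.16); P=C[M]; print('cup rim',M.sum(),cv2.minEnclosingCircle((P[:,:2]*1000).astype(np.float32)),np.median(P[:,2]))
cv2.imwrite('pics/w13.png',cv2.resize(p[80:300,150:370],(600,600)))
plaques('top')
goto(.436,.349,.25,94)
E
```

```text
[0.6183 0.0176 0.2257] toolx [ 0.029 -0.011 -1.   ] tilt 1.8 q [ -0.8  25.3  98.4  -0.7  54.6 -99.6] F [-0.  -0.   0.4]
cup rim 1713 ((616.411376953125, 17.622169494628906), 32.90880584716797) 0.15033481065991403
0.52 [139.6, 243.7, 10.8, 13.8] z 0.0119 all (array([438.6, 348.1]), 32.7, 30.9, 1.7) top (array([437.4, 348. ]), 31.0, 24.6, 4.8)
TCP [0.6163 0.0176 0.2224] yawy 99.2 q6 -99.6 shift [ -35.5  355.5 -124.1] | turn 5.2 (q6 -55) | turn -174.8 (q6 125) | turn -174.8 (q6 125)
```

View pics/w13.png

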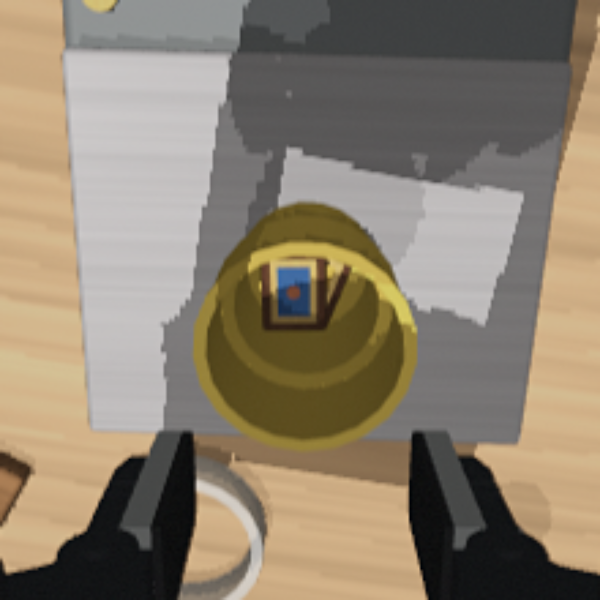

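Two plaques are in the cup, the blue one at (293,293) on top. I'm going to the third at (0.436, 0.349).

Request:
carry_out(moves=[[[-20, 30, -10, 5, 50], [-35, 62, -22, 5, 50], [-35, 98, -34, 5, 50], [-35, 134, -47, 5, 50], [-35, 170, -59, 5, 50], [-35, 206, -72, 5, 50], [-35, 242, -84, 5, 50], [-35, 278, -97, 5, 50], [-35, 314, -110, 5, 50], [-35, 345, -120, 5, 50], [-35, 355, -124, 5, 50], [-35, 355, -124, 5, 50], [-35, 355, -124, 5, 50]]])

```text
time: 47.03
position: [0.436, 0.3484, 0.2489]
orientation: [-0.538, 1.544, -0.462]
ft_force: [0.5, -0.6, 0.5]
gripper_width: 0.05
```

```bash
python3 st.py; python3 - <<'E'
from h import *
p=plaques(); cv2.imwrite('pics/w14.png',p)
goto(.436,.349,.12,94.5);goto(.436,.349,.023,94.5)
E
```

```text
[0.436  0.3484 0.2489] toolx [ 0.024 -0.012 -1.   ] tilt 1.52 q [ 36.4  19.6 103.9  -1.6  55.7 -57. ] F [ 0.5 -0.6  0.5]
0.82 [253.2, 152.0, 19.3, 24.8] z 0.013 all (array([434.5, 350.7]), 32.9, 24.5, 4.6) top (array([435.2, 350.8]), 31.6, 21.8, 4.6)
0.61 [3.8, 268.0, 28.2, 58.1] z 0.0843 all (array([690.8, -36.3]), 125.2, 49.8, -13.2) top None
TCP [0.4368 0.3475 0.2493] yawy 94.2 q6 -57.0 shift [129.2   3.3  -3.7] | turn -0.3 (q6 -56) | turn 179.7 (q6 124) | turn 179.7 (q6 124)
TCP [0.4368 0.3475 0.2493] yawy 94.2 q6 -57.0 shift [226.1   4.6  -5.9] | turn -0.3 (q6 -56) | turn 179.7 (q6 124) | turn 179.7 (q6 124)
```

Request:
carry_out(moves=[[[40, 5, -4, 0, 45], [80, 5, -4, 0, 45], [120, 5, -4.3, 0, 45], [160, 5.5, -5, 0, 45], [195, 6, -6, 0, 45], [215, 6, -6.5, 0, 45], [226, 6.3, -6.5, 0, 45], [226, 6.3, -6.5, 0, 45], [226, 6.3, -6.5, 0, 45], [226, 6.3, -6.5, 0, 18], [226, 6.3, -6.5, 0, 18], [226, 6.3, -6.5, 0, 18], [226, 6.3, -6.5, 0, 18], [226, 6.3, -6.5, 0, 18], [226, 6.3, -6.5, 0, 18]]])

```text
time: 48.38
position: [0.4361, 0.3525, 0.0252]
orientation: [-0.403, 1.542, -0.328]
ft_force: [0.9, -2.1, 7.9]
gripper_width: 0.0212
```

```bash
python3 st.py; python3 -c "
from h import *
goto(.4352,.3508,.23); goto(.617,.0178,.23,99.4); goto(.617,.0178,.178,99.4)"
```

```text
[0.4361 0.3525 0.0252] toolx [ 0.027 -0.009 -1.   ] tilt 1.64 q [ 36.7  38.  113.   -2.9  28.  -55. ] F [ 0.9 -2.1  7.9]
TCP [0.4361 0.3525 0.0252] yawy 94.2 q6 -55.0 shift [-204.7   -3.9    4.4]
TCP [0.4361 0.3525 0.0252] yawy 94.2 q6 -55.0 shift [-196.7 -349.4  160.9] | turn -5.2 (q6 -98) | turn 174.8 (q6 82) | turn 174.8 (q6 82)
TCP [0.4361 0.3525 0.0252] yawy 94.2 q6 -55.0 shift [-144.7 -348.8  159.6] | turn -5.2 (q6 -98) | turn 174.8 (q6 82) | turn 174.8 (q6 82)
```

Request:
carry_out(moves=[[[-40, -1, 1, 0, 18], [-80, -2, 2, 0, 18], [-120, -3, 3, 0, 18], [-160, -4, 4, 0, 18], [-197, -10, 7, 0, 18], [-197, -45, 23, 0, 18], [-197, -82, 40, 0, 18], [-197, -119, 56, 0, 18], [-197, -156, 73, 0, 18], [-197, -193, 90, 0, 18], [-197, -230, 107, 0, 18], [-197, -267, 124, 0, 18], [-197, -304, 140, 0, 18], [-197, -335, 154, 0, 18], [-197, -349, 161, 0, 18], [-197, -349, 161, 0, 18], [-197, -349, 161, 0, 18], [-197, -349, 161, 0, 18]]])

```text
time: 49.88
position: [0.6158, 0.0187, 0.2291]
orientation: [-0.478, 1.544, -0.404]
ft_force: [0.3, -0.2, -0.3]
gripper_width: 0.0208
```

Request:
carry_out(moves=[[[25, 0, -1, 0, 18], [45, 0, -1, 0, 18], [51, 0.5, -1, 0, 18], [51, 0.5, -1, 0, 18], [51, 0.5, -1, 0, 18], [51, 0.5, -1, 0, 45], [51, 0.5, -1, 0, 45], [51, 0.5, -1, 0, 45], [51, 0.5, -1, 0, 45], [51, 0.5, -1, 0, 45], [11, 0, 0, 0, 45], [-25, 0, 0, 0, 45], [-25, 0, 0, 0, 45]]])

```text
time: 50.97
position: [0.6188, 0.0181, 0.2604]
orientation: [-0.392, 1.536, -0.318]
ft_force: [0.9, -0.1, 1.6]
gripper_width: 0.0447
```

```bash
python3 st.py; python3 - <<'E'
from h import *
p,d,m,T=grab('wrist'); C=cloud(d,m,T);Z=C[...,2]
w=(d>0)&(abs(C[...,0]-.617)<.06)&(abs(C[...,1]-.017)<.06)
M=w&(Z>.14)&(Z<.16); P=C[M]; print('cup rim',M.sum(),cv2.minEnclosingCircle((P[:,:2]*1000).astype(np.float32)),np.median(P[:,2]))
cv2.imwrite('pics/w15.png',cv2.resize(p[80:300,150:370],(600,600)))
goto(.45,-.45,.35)
E
```

```text
[0.6188 0.0181 0.2604] toolx [ 0.033 -0.011 -0.999] tilt 2.01 q [ -0.8  23.3  96.4  -0.7  58.5 -94.7] F [ 0.9 -0.1  1.6]
cup rim 1250 ((616.4780883789062, 18.15276336669922), 32.93883514404297) 0.1504688892142957
TCP [0.6179 0.0181 0.2576] yawy 94.2 q6 -94.7 shift [ -92.4 -455.6 -199.1]
```

View pics/w15.png

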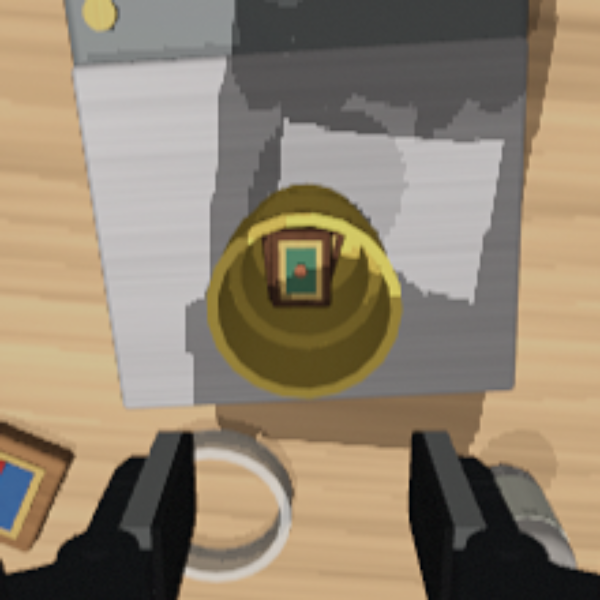

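Three plaques are in the cup, the green one on top at (300,268). I'm moving the arm aside to check the whole bench for further plaques and the final state.

Request:
carry_out(moves=[[[-30, -30, -13, 4, 45], [-60, -62, -27, 8, 45], [-92, -95, -42, 12, 45], [-92, -131, -57, 16, 45], [-92, -167, -73, 20, 45], [-92, -203, -89, 24, 45], [-92, -239, -105, 28, 45], [-92, -275, -121, 32, 45], [-92, -311, -136, 36, 45], [-92, -347, -152, 40, 45], [-92, -383, -168, 40, 45], [-92, -419, -184, 40, 45], [-92, -456, -199, 40, 45], [-92, -456, -199, 40, 45], [-92, -456, -199, 40, 45], [-92, -456, -199, 40, 45]]])

```text
time: 52.35
position: [0.4484, -0.45, 0.3458]
orientation: [0.245, 1.545, -0.38]
ft_force: [-0.0, 0.3, -0.4]
gripper_width: 0.0452
```

```bash
python3 st.py; python3 - <<'E'
from h import *
p=plaques('top'); p2=plaques('scene')
P,d,m,T=grab('top'); C=cloud(d,m,T);Z=C[...,2]
f=lambda x,y,a,lo,hi:(d>0)&(abs(C[...,0]-x)<a)&(abs(C[...,1]-y)<a)&(Z>lo)&(Z<hi)
M=f(.597,.293,.12,.075,.105); print('pail rim',cv2.minEnclosingCircle((C[M][:,:2]*1000).astype(np.float32)))
M=f(.617,.018,.05,.135,.17); print('cup rim',cv2.minEnclosingCircle((C[M][:,:2]*1000).astype(np.float32)))
M=f(.585,-.25,.06,.055,.11); print('pot rim',M.sum(),rect(C[M][:,:2]),np.median(Z[M]))
a=np.clip(P.astype(float)*1.7,0,255).astype(np.uint8)
cv2.imwrite('pics/f1.png',cv2.resize(a,(800,600),interpolation=cv2.INTER_CUBIC)); cv2.imwrite('pics/f2.png',cv2.resize(p2,(800,600)))
E
```

```text
[ 0.4484 -0.45    0.3458] toolx [ 0.024 -0.01  -1.   ] tilt 1.47 q [ -48.2   21.    87.4    0.7   70.3 -102.6] F [-0.   0.3 -0.4]
0.58 [263.7, 173.3, 10.0, 18.4] z 0.1 all (array([638.4,  12.6]), 37.7, 31.1, 1.7) top None
0.67 [276.9, 242.9, 40.2, 61.5] z 0.0688 all (array([553.9, 243.5]), 221.6, 113.5, 50.7) top (array([614.9, 314.5]), 80.7, 31.4, -39.5)
pail rim ((596.8685302734375, 294.1242370605469), 52.176788330078125)
cup rim ((618.4464721679688, 17.04103660583496), 32.8463249206543)
pot rim 334 (array([ 587.2, -246.9]), 79.3, 78.7, 78.5) 0.06939387753953075
```

View pics/f1.png

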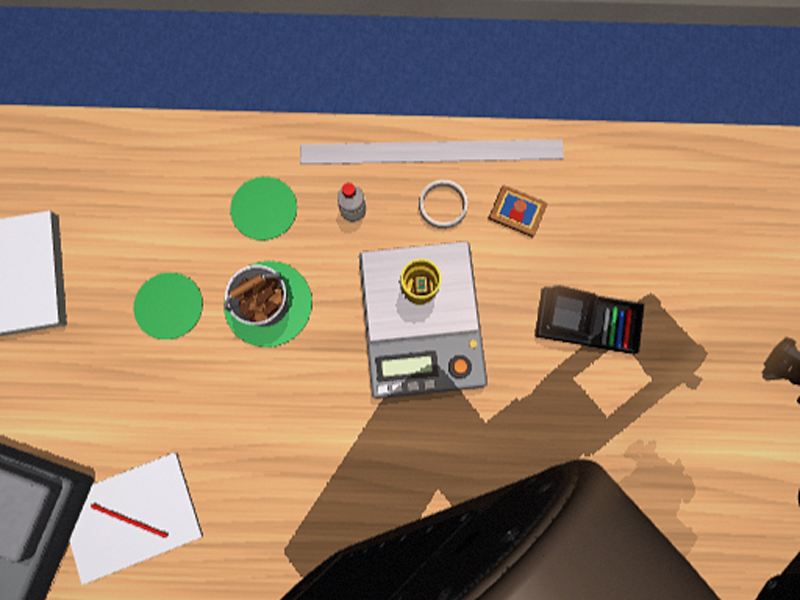

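View pics/f2.png

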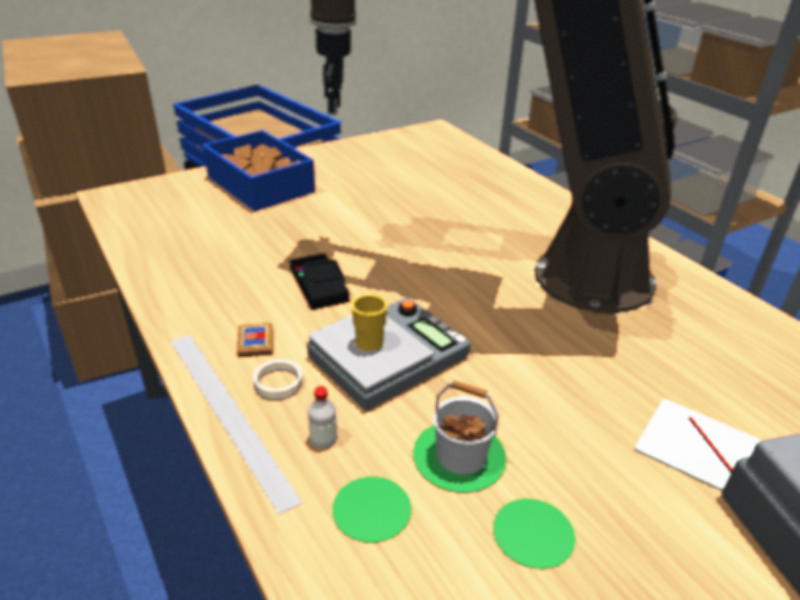

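The final views show the pail on the big mat, the cup with its plaques on the pan at (420,283), and the pot in its bay at (570,308). The bystanders are in place and no plaque is left on the bench; the starting views already covered the part the arm now hides. Handing in.

```bash
python3 -c "
from cell import ticket; print(ticket.close_job())"
```

```text
the job is handed in; nothing more can be done
None
```

The job is done and handed in at about 52 s of robot time; no verdict was reported.

- **Pail:** it stands on the 160 mm mat, about 4 mm off the mat's centre.
- **Cup and pot:** the cup was twisted out with the pot staying down. It stands on the pan within about 2 mm of the centre, and the pot is in its bay with its lip at 69 mm.
- **Tare:** the button was pressed twice with the empty cup on the pan. The first press reached 73 N on the fingertips, above the 40 N limit for the arm and gripper body but below the 120 N wrist limit. I pressed a second time to check, and force against depth showed the full 5 mm of travel. It springs back up.
- **Plaques:** I found three, and all three are in the cup. No others showed on the bench in the first and last views.
- **Bystanders:** the tape, glue and picture appear unmoved in the pictures.

**What went wrong:** on the way to the second plaque I turned the wrong way into the last joint's limit, which tilted the tool by 25°. I worked it back to about 1.5° using the joint limits and touched nothing. A slight tilt stayed for the last two plaques, with no effect on them.

**Disagreement in the checks:** the network's last reports of a "plaque" in the top and scene views fell on the plaques in the cup and on the pail, not on the bench.

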